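# Unload the wax-tumbling drum onto the drying rack

### The job

The tumbling drum holds a few freshly waxed tool handles, one to a compartment. Raise its dust hood half way (about 45 degrees, not much further) and let it stand there, then turn the crank slowly, the top of the drum coming towards the slide, so that the handles drop onto the slide one at a time; lay each one in a notch of its own on the drying rack before the next drops, and do not reach into the drum for them. Once the drum is empty and all handles lie in the rack, close the hood fully, and leave the tin, the bottle and the tape where they are.

Things in the scene. Friction and masses are not known exactly. Their poses are not given: they have to be found in the camera images.
- drum_stand: fixed stand of a bench wax-tumbling drum. Origin on the bench under the drum's middle; x from the slide (front, robot side) to the back, y along the drum's axis to the crank side, z up. Grey base plate 6 mm thick, x -255 to +105, y +-85 mm; blue cheeks at y +-78 (8 mm thick), x -62 to +95, up to z 180. The drum is open at the front above the slide; a sheet shell closes it below and behind
- slide_foot (a point): bottom of the slide's V, stand frame (-200, 0, 22) mm. Two steel rails 14 mm wide at y +-36 (58 mm clear between them, only the base plate below) slope from x -60, z 108 down to here, then turn up to x -227, z 54; low blue guides at y +-64. A dropped handle comes to rest along the stand's y, its centre about (-197, 0, 45)
- drum_axis (a point): centre of the drum on its level axis, stand frame (0, 0, 150) mm. White drum, 132 mm across, 128 mm long; six vanes 60 degrees apart make six compartments, at most one handle in each. A handle inside has its centre within 55 mm of this axis
- drum (a joint): turn of drum and crank, rad; 0 at start, grows as the drum's top moves towards the slide (stand -x); range -0.05 to 12.6. Needs 0.25 to 0.5 N m (4 to 9 N at the crank) and stays where left. Compartments 1 to 5 empty by themselves onto the slide at about 0.4, 1.35, 2.4, 3.5 and 4.5 rad (+-0.15) (the sixth is empty). The shut hood covers the opening
- crank_handle (a point): middle of the crank's wooden sleeve, 22 mm thick, 96 mm long, parallel to the drum's axis, spinning freely on its pin, so it can be held from above all the way round. At drum angle a it is at stand frame x -60 sin a, y 157, z 150 + 60 cos a (mm); the crank arm is at y 97 to 105
- hood (a joint): opening angle of the dust hood, rad: 0 shut, grows as its front rises, 0.785 half way, 1.75 thrown right back. Stiff friction hinge, 0.9 N m (4 to 7 N at the handle): stays at any angle. Clear plastic top and front in a grey frame, 178 mm wide, 168 mm deep, front 126 mm high; shut, its top is 237 mm above the bench
- hood_hinge (a point): middle of the hood's hinge line, which runs along the stand's y (stand frame 82, 0, 180 mm)
- hood_handle (a point): middle of the hood's round steel bar handle, 110 mm long, about 10 mm thick, along the stand's y, 35 mm in front of the hood's front plate. Hood shut: 203 mm in front of and 20 mm above the hinge line (200 mm above the bench); it moves on an arc about the hinge and turns in the grip, so it may be held from above all the way
- drying_rack: loose wooden drying rack, 230 x 206 x 38 mm, 1.1 kg, left of the drum. Origin: centre of its underside. Four rails 12 mm wide along its y at x -98, -34, 34, 98 mm; notch floors 20, teeth 38 mm high. Two rows (x -66, 66) of three notches (y -62, 0, 62), each 46 mm wide. A handle lies along the rack's x across a row's two rails (52 mm clear between), its centre 37 mm up
- handle1: waxed octagonal beech tool handle, 110 mm long, 34 mm across the flats, brass ferrule 26 mm across on the last 12 mm at one end, 85 g; it does not roll on the level. Origin at its middle, x along its length towards the ferrule. Starts in drum compartment 1 of the order of emptying, lying along the drum's axis, or is absent; two to four of the five are present
- handle2: waxed octagonal beech tool handle, 110 mm long, 34 mm across the flats, brass ferrule 26 mm across on the last 12 mm at one end, 85 g; it does not roll on the level. Origin at its middle, x along its length towards the ferrule. Starts in drum compartment 2 of the order of emptying, lying along the drum's axis, or is absent; two to four of the five are present
- handle3: waxed octagonal beech tool handle, 110 mm long, 34 mm across the flats, brass ferrule 26 mm across on the last 12 mm at one end, 85 g; it does not roll on the level. Origin at its middle, x along its length towards the ferrule. Starts in drum compartment 3 of the order of emptying, lying along the drum's axis, or is absent; two to four of the five are present
- handle4: waxed octagonal beech tool handle, 110 mm long, 34 mm across the flats, brass ferrule 26 mm across on the last 12 mm at one end, 85 g; it does not roll on the level. Origin at its middle, x along its length towards the ferrule. Starts in drum compartment 4 of the order of emptying, lying along the drum's axis, or is absent; two to four of the five are present
- handle5: waxed octagonal beech tool handle, 110 mm long, 34 mm across the flats, brass ferrule 26 mm across on the last 12 mm at one end, 85 g; it does not roll on the level. Origin at its middle, x along its length towards the ferrule. Starts in drum compartment 5 of the order of emptying, lying along the drum's axis, or is absent; two to four of the five are present
- wax_tin: round steel tin of wax, 84 mm across, 60 mm high, standing behind the gap between drum and rack; leave it where it is
- tape_roll: roll of tape, 104 mm across, 25 mm high, left of the rack; leave it where it is
- spray_bottle: blue bottle, 68 mm across, 200 mm high, right of the drum stand; leave it where it is

How it is judged:
On the way, in this order (a step that is already met when the one before it is completed fails the run):
1. the dust hood stands half open, at 34 to 56 degrees (value of joint hood between 0.6 and 0.98 rad and velocity of joint hood between -0.05 and 0.05 rad/s), for 0.5 s.
2. handle1 lies in a notch of the drying rack (x of handle1 in the frame of drying_rack between -0.095 and 0.095 m and y of handle1 in the frame of drying_rack between -0.09 and 0.09 m and z of handle1 in the frame of drying_rack between 0.028 and 0.046 m and angle between the x axis of handle1 and the x axis of drying_rack, either way round below 0.25 rad and linear speed of handle1 below 0.03 m/s), for 0.2 s.
3. handle2 has dropped onto the slide, after those before it have left it for the rack (x of handle2 in the frame of drum_stand between -0.25 and -0.09 m and y of handle2 in the frame of drum_stand between -0.065 and 0.065 m and z of handle2 in the frame of drum_stand below 0.085 m), for 0.2 s.
4. handle2 lies in a notch of the drying rack (x of handle2 in the frame of drying_rack between -0.095 and 0.095 m and y of handle2 in the frame of drying_rack between -0.09 and 0.09 m and z of handle2 in the frame of drying_rack between 0.028 and 0.046 m and angle between the x axis of handle2 and the x axis of drying_rack, either way round below 0.25 rad and linear speed of handle2 below 0.03 m/s), for 0.2 s.
5. handle3 has dropped onto the slide, after those before it have left it for the rack (x of handle3 in the frame of drum_stand between -0.25 and -0.09 m and y of handle3 in the frame of drum_stand between -0.065 and 0.065 m and z of handle3 in the frame of drum_stand below 0.085 m), for 0.2 s.
6. handle3 lies in a notch of the drying rack (x of handle3 in the frame of drying_rack between -0.095 and 0.095 m and y of handle3 in the frame of drying_rack between -0.09 and 0.09 m and z of handle3 in the frame of drying_rack between 0.028 and 0.046 m and angle between the x axis of handle3 and the x axis of drying_rack, either way round below 0.25 rad and linear speed of handle3 below 0.03 m/s), for 0.2 s.
7. handle4 has dropped onto the slide, after those before it have left it for the rack (x of handle4 in the frame of drum_stand between -0.25 and -0.09 m and y of handle4 in the frame of drum_stand between -0.065 and 0.065 m and z of handle4 in the frame of drum_stand below 0.085 m), for 0.2 s.
8. handle4 lies in a notch of the drying rack (x of handle4 in the frame of drying_rack between -0.095 and 0.095 m and y of handle4 in the frame of drying_rack between -0.09 and 0.09 m and z of handle4 in the frame of drying_rack between 0.028 and 0.046 m and angle between the x axis of handle4 and the x axis of drying_rack, either way round below 0.25 rad and linear speed of handle4 below 0.03 m/s), for 0.2 s.
9. handle5 has dropped onto the slide, after those before it have left it for the rack (x of handle5 in the frame of drum_stand between -0.25 and -0.09 m and y of handle5 in the frame of drum_stand between -0.065 and 0.065 m and z of handle5 in the frame of drum_stand below 0.085 m), for 0.2 s.
10. handle5 lies in a notch of the drying rack (x of handle5 in the frame of drying_rack between -0.095 and 0.095 m and y of handle5 in the frame of drying_rack between -0.09 and 0.09 m and z of handle5 in the frame of drying_rack between 0.028 and 0.046 m and angle between the x axis of handle5 and the x axis of drying_rack, either way round below 0.25 rad and linear speed of handle5 below 0.03 m/s), for 0.2 s.
At the end, for the whole second after the job is handed in: every handle that was in the drum lies at rest in a notch of the drying rack, along the notch (within 14 degrees) and down on the rails (centre 28 to 46 mm above the rack's underside), and the hood is shut (under 4 degrees) (all of step 2 and all of step 4 and all of step 6 and all of step 8 and all of step 10 and value of joint hood below 0.07 rad); the robot touches nothing.
It fails at once if the hood is opened much beyond half way, past 69 degrees (value of joint hood above 1.2 rad).
It fails at once if the drum is spun faster than 4 rad/s (about 40 turns a minute) (velocity of joint drum above 4 rad/s or velocity of joint drum below -4 rad/s).
It fails at once if the fingers touch a handle that is still inside the drum ((distance between handle1 and drum_axis below 0.066 m and contact force between the fingers and handle1 above 1 N) or (distance between handle2 and drum_axis below 0.066 m and contact force between the fingers and handle2 above 1 N) or (distance between handle3 and drum_axis below 0.066 m and contact force between the fingers and handle3 above 1 N) or (distance between handle4 and drum_axis below 0.066 m and contact force between the fingers and handle4 above 1 N) or (distance between handle5 and drum_axis below 0.066 m and contact force between the fingers and handle5 above 1 N)).
It fails at once if the tin, the bottle or the tape is moved more than 40 mm (distance of any of wax_tin, tape_roll, spray_bottle from where it was at the start of the episode above 0.04 m).
Of handle1, handle2, handle3, handle4, handle5 only 2 to 4 are there at a start; the rules pass over those that are not, and their reading is None.
At some moment in a run one of drying_rack may be knocked a few centimetres aside while the robot is not near it.
Once in a run the grip may slacken for a moment while it holds something.
It also fails if it takes over 210 s, if anything falls off the work surface, if the arm or the gripper's body presses on something with over 40 N, if the wrist force passes 120 N, or if a joint passes its speed limit or range.

### The arm

A 6-joint arm with a two-finger parallel gripper is mounted at the origin on the work surface. World frame = base frame: x ahead of the robot, y to its left, z up, the work surface at z = 0. Lengths are in m, angles in rad, forces in N, time in s.
With the tool pointing down it reaches from about 0.375 to 0.9 m from the base axis. Payload 3.1 kg.
Tool frame: the origin (TCP) lies midway between the tips of the shut fingers; the grasp point (between the pads) lies 19 mm behind it (manip.grasp_offset is the distance from the TCP to the grasp point, in m); z points along the fingers, y is the line along which they close (so a half turn about z gives the same grasp; the last joint's range is limited). The gripper opens to 85 mm and grips with 20 to 120 N. Pads are 22 mm wide; open, the fingers measure 114 mm over their backs; the gripper's body (76 mm by 85 mm) begins 54 mm behind the grasp point. The pads swing forward as they close: fully open they stand 13 mm farther back than shut.
Start: joints at [-1.292, 0.527, 1.433, -0, 1.181, -0.178], TCP at [0.276, -0.561, 0.231] pointing down, gripper open.
Joint ranges: [-3.08, 3.08], [-0.75, 2.2], [0.22, 2.44], [-1.43, 4.57], [0, 2.65], [-2.85, 2.85]. Speed limits (rad/s): [2.79, 2.79, 3.14, 3.14, 3.14, 3.14].

### API

Orientations are given as a unit quaternion [x, y, z, w].
In Python, from station import sensors, cams, order, manip gives the robot as it stands.
- The arm moves only by the tool move_arm, never from a script. Its argument "targets" is a list of rows, each an object of numbers: "dx", "dy", "dz": the shift along the world's x, y, z normalised to -1 to 1, where 1 is 25 mm; "rx", "ry", "rz": the turn, a rotation vector about the world's x, y, z normalised to -1 to 1, where 1 is 30 degrees. A call has exactly 10 rows; each row shifts and turns the commanded pose from where the row before left it; what a row does not reach is not made up. A row lasts 1/8 s, in which the tool goes at most 62.5 mm and 10.7 degrees, less where a joint would pass 70% of its speed; a pose out of reach is approached as far as the arm can. A call with a number of a shift or a turn outside -1 to 1 is refused whole. A call with a gripper value outside its range is refused whole. "claw" is the opening in per cent of the stroke, from 0 (shut) to 100 (fully open), set as the call begins (left out, the last holds). The fingers move at their own pace and stop on an object; "newtons" is the grip in N (left out, the last holds). Time passes only in rows, so rows that do not move let the fingers close, or fill a call up. It gives the time, the measured TCP pose, the force, the opening and the grip force at its end, in the units of the state.
- sensors.sense(): the state, without advancing time (a new reading comes with each control period).
- cams.snapshot(name): name is "side" or "top"; returns the picture (420x560x3 uint8, red, green, blue); there is no depth.
- cams.camera_model(name): a dict with "fx", "fy", "cx", "cy" (pixels), "distortion" ([k1, k2, p1, p2, k3] as OpenCV has them; the pictures are not rectified), "extrinsics" (4x4, takes a point from world to camera coordinates). Camera axes: x right, y down, z forward; pixel columns grow to the right and rows downward; lengths in m; the calibration is good to about 2 mm. A picture is of the moment at which its call begins. camera_model takes no time and is no camera call.
- order.sign_off(): hands the job in; it is judged then, once.
The state is a dict: "t": time; "q": joint angles; "qd": joint speeds; "tau": joint torques, N m; "tcp_pos": TCP position; "tool_rot": TCP orientation; "force": force on the tool from outside, world axes, zero at the start; "ft_torque": the same for the moment, N m; "finger_gap": opening from 0.0 (shut) to 1.0 (fully open); "gripper_force": force on a finger pad.
Only numpy, scipy, OpenCV 4.12 (cv2) and the standard library are available. Lean on these libraries where they do the work, as an engineer would, in place of code of your own. Each camera call takes 0.05 s, during which the arm holds its last target. There are 200 camera calls.

## Working session

There is one attempt and no reset: what is moved stays moved. The work goes in short steps, Python scripts to look and compute and a tool call to move; the robot and the scene stay as the last step left them, time stands still between calls to the robot, and variables do not carry over. Pictures are saved under pics/ and viewed, at most 14 in all, crops included, and the job is handed in when it is done.

Besides the shell and the picture viewer there is one more tool, called by a JSON object that holds its "name" and its "arguments". move_arm: Moves the arm, as the interface text tells. Scaled input: -1 to 1 covers 25 mm each way for a shift and 30 degrees each way for a turn. Its arguments: {"type":"object","properties":{"targets":{"type":"array"},"claw":{"type":"number"},"newtons":{"type":"number"}},"required":["targets"]}

```bash
mkdir -p pics; ls; cat > h.py <<'E'
import numpy as np, cv2
from station import sensors, cams, order, manip
def snap(name, f):
    im=cams.snapshot(name); cv2.imwrite(f'pics/{f}.png', im[:,:,::-1]); return im
def ray(name,u,v):
    m=cams.camera_model(name); K=np.array([[m['fx'],0,m['cx']],[0,m['fy'],m['cy']],[0,0,1.]])
    p=cv2.undistortPoints(np.array([[[u,v]]],float),K,np.array(m['distortion'],float))[0,0]
    E=np.array(m['extrinsics']); R,t=E[:3,:3],E[:3,3]
    return -R.T@t, R.T@np.array([p[0],p[1],1.])
def atz(name,u,v,z):
    c,d=ray(name,u,v); return c+d*(z-c[2])/d[2]
def proj(name,P):
    m=cams.camera_model(name); K=np.array([[m['fx'],0,m['cx']],[0,m['fy'],m['cy']],[0,0,1.]])
    E=np.array(m['extrinsics']); r,_=cv2.Rodrigues(E[:3,:3])
    return cv2.projectPoints(np.array(P,float).reshape(-1,1,3),r,E[:3,3],K,np.array(m['distortion'],float))[0][:,0]
E
python3 - <<'E'
from h import *
np.set_printoptions(precision=3,suppress=True)
a=snap('top','t0'); b=snap('side','s0')
cv2.imwrite('pics/t0b.png',cv2.resize(a[:,:,::-1],(800,600),interpolation=cv2.INTER_CUBIC))
cv2.imwrite('pics/s0b.png',cv2.resize(b[:,:,::-1],(800,600),interpolation=cv2.INTER_CUBIC))
for n in('top','side'):
    m=cams.camera_model(n); E=np.array(m['extrinsics']); print(n,-E[:3,:3].T@E[:3,3],E[:3,:3].ravel(),m['fx'])
print(sensors.sense(), manip.grasp_offset)
E
```

```text
pics
top [0.242 0.055 1.701] [-0.03  -1.     0.004 -0.976  0.028 -0.217  0.216 -0.011 -0.976] 539.7091196728658
side [-0.248  0.417  1.29 ] [-0.406 -0.913  0.017 -0.716  0.307 -0.627  0.567 -0.267 -0.779] 450.64756933515656
{'t': 0.1, 'q': array([-1.292,  0.528,  1.434,  0.   ,  1.181, -0.178]), 'qd': array([-0.001, -0.   , -0.001, -0.   , -0.002, -0.001]), 'tau': array([  0.   , -44.33 , -17.859,  -0.   ,   0.004,   0.   ]), 'tcp_pos': array([ 0.276, -0.56 ,  0.23 ]), 'tool_rot': array([ 0.974,  0.227, -0.   , -0.001]), 'force': array([-0.074, -0.888,  0.149]), 'ft_torque': array([ 0.008, -0.031,  0.042]), 'gripper_force': 0.0, 'finger_gap': 1.0028157013185215} 0.0187
```

View pics/t0b.png

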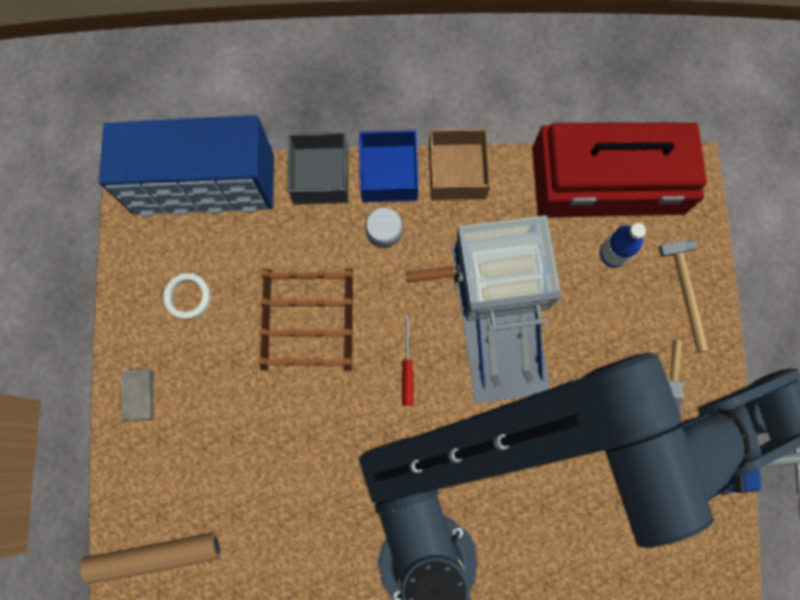

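View pics/s0b.png

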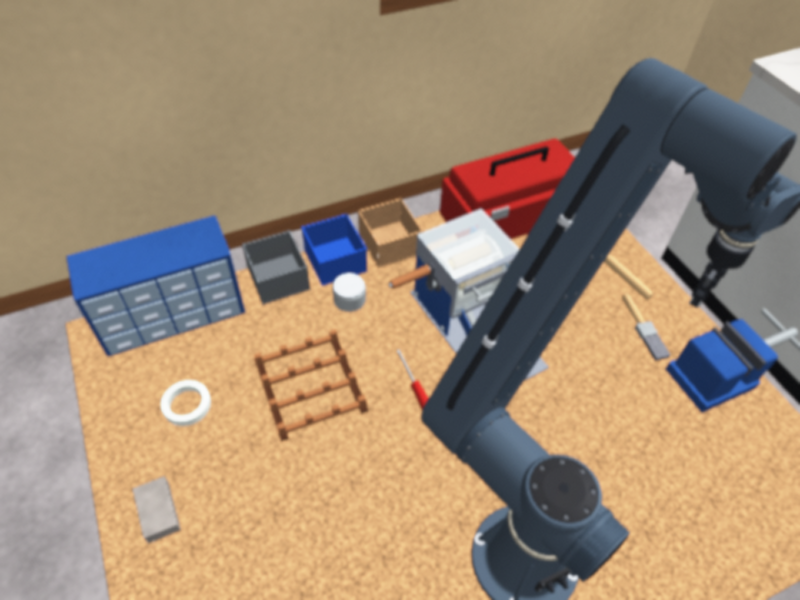

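The top view shows the drum at (510,265) with its crank at (430,274), the slide below it, and the rack at (307,320). It also shows the tin at (384,227) and the tape at (187,296). I'll enlarge both for accuracy.

```bash
python3 - <<'E'
import cv2,numpy as np
a=cv2.imread('pics/t0.png')
# orig coords scale .7
c=a[145:290,275:400]; d=a[180:270,170:260]
C=cv2.resize(c,None,fx=4,fy=4,interpolation=cv2.INTER_CUBIC)[:, :]
D=cv2.resize(d,None,fx=3.2,fy=3.2,interpolation=cv2.INTER_CUBIC)
o=np.zeros((600,800,3),np.uint8); o[:580,:500]=C; o[:288,505:793]=D
cv2.imwrite('pics/crop0.png',o)
E
```

```text
(no output)
```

View pics/crop0.png

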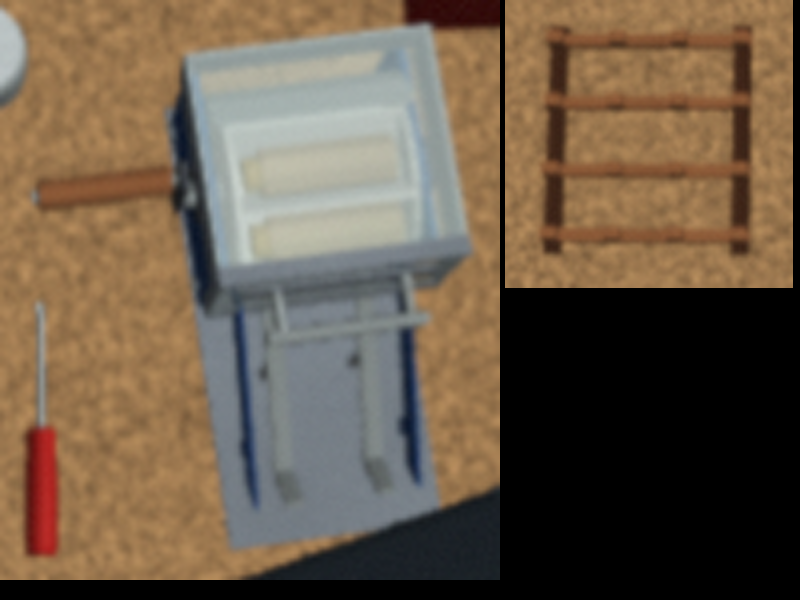

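The crop shows the hood's top corners at (185,57), (431,25), (468,240) and (222,270). The bar runs (272,338)–(428,318), the crank sleeve ends at (36,198), and the plate's front-left corner is at (232,550). The rack's four rails show clearly.

```bash
cat > fit.py <<'E'
from h import *
from scipy.optimize import least_squares
def T(p,P):
    c,s=np.cos(p[2]),np.sin(p[2]); P=np.array(P,float)
    return np.c_[p[0]+c*P[:,0]-s*P[:,1], p[1]+s*P[:,0]+c*P[:,1], P[:,2]]
def fit(name,P,uv,p0):
    r=least_squares(lambda p:(proj(name,T(p,P))-uv).ravel(),p0)
    return r.x, r.fun.reshape(-1,2)
E
python3 - <<'E'
from fit import *
np.set_printoptions(precision=3,suppress=True)
P=np.array([[82,89,237],[82,-89,237],[-86,-89,237],[-86,89,237],[-121,55,200],[-121,-55,200],[0,205,210],[-255,85,6]])/1e3
uv=np.array([[185,57],[431,25],[468,240],[222,270],[272,338],[428,318],[36,198],[232,550]])/4+[275,145]
print(fit('top',P,uv,[.6,-.1,0]))
P=[];uv=[]
for x,l,r in zip([98,34,-34,-98],[(550,38),(548,101),(545,168),(543,234)],[(750,40),(748,101),(750,170),(750,234)]):
    for y,q in((103,l),(-103,r)):
        P.append([x/1e3,y/1e3,.036]); uv.append([170+(q[0]-505)/3.2,180+q[1]/3.2])
print(fit('top',np.array(P),np.array(uv),[.6,.2,0]))
print(atz('top',384*.7,227*.7,.03),atz('top',187*.7,296*.7,.02),atz('top',615*.7,258*.7,.02))
E
```

```text
(array([ 0.602, -0.173,  0.11 ]), array([[-0.259, -1.16 ],
       [-0.462, -1.222],
       [ 1.102,  2.131],
       [-0.053,  3.475],
       [ 0.036, -0.735],
       [-0.97 , -1.185],
       [ 0.394, -0.761],
       [ 0.219, -0.782]]))
(array([ 0.534,  0.25 , -0.029]), array([[-0.921, -0.085],
       [ 1.142, -0.746],
       [-1.054, -0.019],
       [ 1.519,  0.043],
       [-0.88 ,  0.358],
       [ 0.645, -0.096],
       [-0.929,  0.074],
       [ 0.426,  0.354]]))
[0.737 0.074 0.03 ] [0.593 0.523 0.02 ] [ 0.653 -0.45   0.02 ]
```

```bash
python3 - <<'E'
from fit import *
np.set_printoptions(precision=3,suppress=True)
P=np.array([[82,89,237],[82,-89,237],[-121,55,200],[-121,-55,200],[0,205,210],[-255,85,6]])/1e3
uv=np.array([[185,57],[431,25],[272,338],[428,318],[36,198],[232,550]])/4+[275,145]
p,r=fit('top',P,uv,[.6,-.1,0]); print(p,r)
print(T(p,np.array([[-.121,0,.2],[0,.157,.21],[0,.165,.21],[-.197,0,.045]])))
th=np.radians(5.63)+np.linspace(0,.785,21); q=T(p,np.c_[.082-.204*np.cos(th),0*th,.18+.204*np.sin(th)])
print(np.round(np.diff(q,axis=0)/.025,3))
E
```

```text
[ 0.599 -0.174  0.107] [[ 0.058 -0.247]
 [-0.088 -0.127]
 [ 0.132  0.277]
 [-0.838 -0.057]
 [ 0.583  0.048]
 [ 0.157  0.132]]
[[ 0.479 -0.186  0.2  ]
 [ 0.582 -0.017  0.21 ]
 [ 0.582 -0.009  0.21 ]
 [ 0.403 -0.195  0.045]]
[[0.037 0.004 0.318]
 [0.05  0.005 0.316]
 [0.062 0.007 0.314]
 [0.074 0.008 0.311]
 [0.086 0.009 0.308]
 [0.098 0.011 0.305]
 [0.11  0.012 0.3  ]
 [0.122 0.013 0.296]
 [0.133 0.014 0.291]
 [0.145 0.016 0.285]
 [0.156 0.017 0.279]
 [0.166 0.018 0.273]
 [0.177 0.019 0.266]
 [0.187 0.02  0.259]
 [0.197 0.021 0.252]
 [0.207 0.022 0.244]
 [0.216 0.023 0.235]
 [0.225 0.024 0.227]
 [0.234 0.025 0.217]
 [0.242 0.026 0.208]]
```

{"name": "move_arm", "arguments": {"targets": [{"dz":0.6,"dx":0.7,"dy":1,"rz":0.334},{"dz":0.6,"dx":0.7,"dy":1,"rz":0.334},{"dz":0.6,"dx":0.7,"dy":1,"rz":0.334},{"dz":0.6,"dx":0.7,"dy":1,"rz":0.334},{"dz":0.4,"dx":0.8,"dy":1,"rz":0.334},{"dx":0.8,"dy":1,"rz":0.334},{"dx":0.8,"dy":1,"rz":0.334},{"dx":0.8,"dy":1},{"dx":0.8,"dy":1},{"dx":0.8,"dy":1}], "claw": 32, "newtons": 30}}

```text
schema error: expected keys dx, dy, dz, rx, ry, rz
```

{"name": "move_arm", "arguments": {"targets": [{"dx":0.5,"dy":1,"dz":0.6,"rx":0,"ry":0,"rz":0.334},{"dx":0.5,"dy":1,"dz":0.6,"rx":0,"ry":0,"rz":0.334},{"dx":0.5,"dy":1,"dz":0.6,"rx":0,"ry":0,"rz":0.334},{"dx":0.5,"dy":1,"dz":0.6,"rx":0,"ry":0,"rz":0.334},{"dx":0.5,"dy":1,"dz":0.4,"rx":0,"ry":0,"rz":0.334},{"dx":0.5,"dy":1,"dz":0,"rx":0,"ry":0,"rz":0.334},{"dx":0.5,"dy":1,"dz":0,"rx":0,"ry":0,"rz":0.334},{"dx":0.5,"dy":1,"dz":0,"rx":0,"ry":0,"rz":0},{"dx":0.5,"dy":1,"dz":0,"rx":0,"ry":0,"rz":0},{"dx":0.5,"dy":1,"dz":0,"rx":0,"ry":0,"rz":0}], "claw": 32, "newtons": 30}}

```text
t: 1.35
tcp_pos: [0.4014, -0.3095, 0.3009]
tool_rot: [0.667, 0.745, 0.0, -0.0]
force: [-0.9, 0.3, -0.6]
finger_gap: 0.323
gripper_force: 0.0
```

{"name": "move_arm", "arguments": {"targets": [{"dx":0.6,"dy":1,"dz":0,"rx":0,"ry":0,"rz":0},{"dx":0.6,"dy":1,"dz":0,"rx":0,"ry":0,"rz":0},{"dx":0.6,"dy":1,"dz":0,"rx":0,"ry":0,"rz":0},{"dx":0.6,"dy":1,"dz":0,"rx":0,"ry":0,"rz":0},{"dx":0.7,"dy":1,"dz":0,"rx":0,"ry":0,"rz":0},{"dx":0,"dy":0,"dz":0,"rx":0,"ry":0,"rz":0},{"dx":0,"dy":0,"dz":0,"rx":0,"ry":0,"rz":0},{"dx":0,"dy":0,"dz":0,"rx":0,"ry":0,"rz":0},{"dx":0,"dy":0,"dz":0,"rx":0,"ry":0,"rz":0},{"dx":0,"dy":0,"dz":0,"rx":0,"ry":0,"rz":0}]}}

```text
t: 2.6
tcp_pos: [0.4785, -0.1861, 0.3013]
tool_rot: [0.667, 0.745, -0.0, -0.0]
force: [-0.1, -0.3, -0.9]
finger_gap: 0.322
gripper_force: 0.0
```

{"name": "move_arm", "arguments": {"targets": [{"dx":0,"dy":0,"dz":-0.6,"rx":0,"ry":0,"rz":0},{"dx":0,"dy":0,"dz":-0.6,"rx":0,"ry":0,"rz":0},{"dx":0,"dy":0,"dz":-0.6,"rx":0,"ry":0,"rz":0},{"dx":0,"dy":0,"dz":-0.6,"rx":0,"ry":0,"rz":0},{"dx":0,"dy":0,"dz":-0.5,"rx":0,"ry":0,"rz":0},{"dx":0,"dy":0,"dz":-0.5,"rx":0,"ry":0,"rz":0},{"dx":0,"dy":0,"dz":-0.5,"rx":0,"ry":0,"rz":0},{"dx":0,"dy":0,"dz":-0.5,"rx":0,"ry":0,"rz":0},{"dx":0,"dy":0,"dz":-0.3,"rx":0,"ry":0,"rz":0},{"dx":0,"dy":0,"dz":0,"rx":0,"ry":0,"rz":0}]}}

```text
t: 3.85
tcp_pos: [0.4796, -0.186, 0.1916]
tool_rot: [0.666, 0.746, 0.001, 0.004]
force: [-17.8, 8.0, 50.5]
finger_gap: 0.317
gripper_force: 25.7
```

{"name": "move_arm", "arguments": {"targets": [{"dx":0,"dy":0,"dz":0,"rx":0,"ry":0,"rz":0},{"dx":0,"dy":0,"dz":0,"rx":0,"ry":0,"rz":0},{"dx":0,"dy":0,"dz":0,"rx":0,"ry":0,"rz":0},{"dx":0,"dy":0,"dz":0,"rx":0,"ry":0,"rz":0},{"dx":0,"dy":0,"dz":0,"rx":0,"ry":0,"rz":0},{"dx":0,"dy":0,"dz":0,"rx":0,"ry":0,"rz":0},{"dx":0,"dy":0,"dz":0,"rx":0,"ry":0,"rz":0},{"dx":0,"dy":0,"dz":0,"rx":0,"ry":0,"rz":0},{"dx":0,"dy":0,"dz":0,"rx":0,"ry":0,"rz":0},{"dx":0,"dy":0,"dz":0,"rx":0,"ry":0,"rz":0}], "claw": 0, "newtons": 30}}

```text
t: 5.1
tcp_pos: [0.4826, -0.1874, 0.1905]
tool_rot: [0.667, 0.745, 0.001, 0.006]
force: [-4.4, 4.8, 38.2]
finger_gap: 0.113
gripper_force: 31.4
```

{"name": "move_arm", "arguments": {"targets": [{"dx":0,"dy":0,"dz":0.26,"rx":0,"ry":0,"rz":0},{"dx":0.087,"dy":0.009,"dz":0.634,"rx":0,"ry":0,"rz":0},{"dx":0.136,"dy":0.015,"dz":0.625,"rx":0,"ry":0,"rz":0},{"dx":0.184,"dy":0.02,"dz":0.613,"rx":0,"ry":0,"rz":0},{"dx":0.232,"dy":0.025,"dz":0.596,"rx":0,"ry":0,"rz":0},{"dx":0.278,"dy":0.03,"dz":0.576,"rx":0,"ry":0,"rz":0},{"dx":0.322,"dy":0.035,"dz":0.552,"rx":0,"ry":0,"rz":0},{"dx":0.364,"dy":0.039,"dz":0.525,"rx":0,"ry":0,"rz":0},{"dx":0.404,"dy":0.043,"dz":0.496,"rx":0,"ry":0,"rz":0},{"dx":0,"dy":0,"dz":0,"rx":0,"ry":0,"rz":0}]}}

```text
t: 6.35
tcp_pos: [0.5291, -0.1824, 0.3054]
tool_rot: [0.667, 0.745, -0.002, 0.001]
force: [-0.0, -5.6, 0.5]
finger_gap: 0.109
gripper_force: 29.9
```

{"name": "move_arm", "arguments": {"targets": [{"dx":0.441,"dy":0.047,"dz":0.462,"rx":0,"ry":0,"rz":0},{"dx":0.476,"dy":0.051,"dz":0.425,"rx":0,"ry":0,"rz":0},{"dx":0,"dy":0,"dz":0,"rx":0,"ry":0,"rz":0},{"dx":0,"dy":0,"dz":0,"rx":0,"ry":0,"rz":0},{"dx":0,"dy":0,"dz":0,"rx":0,"ry":0,"rz":0},{"dx":0,"dy":0,"dz":0,"rx":0,"ry":0,"rz":0},{"dx":0,"dy":0,"dz":0,"rx":0,"ry":0,"rz":0},{"dx":0,"dy":0,"dz":0,"rx":0,"ry":0,"rz":0},{"dx":0,"dy":0,"dz":0,"rx":0,"ry":0,"rz":0},{"dx":0,"dy":0,"dz":0,"rx":0,"ry":0,"rz":0}]}}

```text
t: 7.6
tcp_pos: [0.5502, -0.1802, 0.3278]
tool_rot: [0.667, 0.745, -0.003, 0.0]
force: [-4.2, -4.9, 3.0]
finger_gap: 0.112
gripper_force: 30.4
```

{"name": "move_arm", "arguments": {"targets": [{"dx":0,"dy":0,"dz":0,"rx":0,"ry":0,"rz":0},{"dx":0,"dy":0,"dz":0,"rx":0,"ry":0,"rz":0},{"dx":0,"dy":0,"dz":0,"rx":0,"ry":0,"rz":0},{"dx":0,"dy":0,"dz":0,"rx":0,"ry":0,"rz":0},{"dx":0,"dy":0,"dz":0.5,"rx":0,"ry":0,"rz":0},{"dx":0,"dy":0,"dz":1,"rx":0,"ry":0,"rz":0},{"dx":-0.5,"dy":0,"dz":1,"rx":0,"ry":0,"rz":0},{"dx":-1,"dy":0.5,"dz":0.2,"rx":0,"ry":0,"rz":0},{"dx":-0.5,"dy":1,"dz":0,"rx":0,"ry":0,"rz":0},{"dx":0,"dy":1,"dz":0,"rx":0,"ry":0,"rz":0}], "claw": 35}}

```text
t: 8.85
tcp_pos: [0.5012, -0.1147, 0.3969]
tool_rot: [0.667, 0.745, 0.0, 0.001]
force: [-0.0, 0.7, -0.1]
finger_gap: 0.352
gripper_force: 0.0
```

{"name": "move_arm", "arguments": {"targets": [{"dx":0.4,"dy":1,"dz":0,"rx":0,"ry":0,"rz":0},{"dx":0.4,"dy":1,"dz":0,"rx":0,"ry":0,"rz":0},{"dx":0.4,"dy":1,"dz":0,"rx":0,"ry":0,"rz":0},{"dx":0.7,"dy":1,"dz":-0.4,"rx":0,"ry":0,"rz":0},{"dx":0.7,"dy":0.1,"dz":-0.7,"rx":0,"ry":0,"rz":0},{"dx":0.64,"dy":0,"dz":-0.9,"rx":0,"ry":0,"rz":0},{"dx":0,"dy":0,"dz":-0.9,"rx":0,"ry":0,"rz":0},{"dx":0,"dy":0,"dz":-0.9,"rx":0,"ry":0,"rz":0},{"dx":0,"dy":0,"dz":0,"rx":0,"ry":0,"rz":0},{"dx":0,"dy":0,"dz":0,"rx":0,"ry":0,"rz":0}], "claw": 60}}

```text
t: 10.1
tcp_pos: [0.5836, -0.0129, 0.3018]
tool_rot: [0.667, 0.745, 0.001, 0.001]
force: [-0.2, -0.2, 1.6]
finger_gap: 0.601
gripper_force: 0.0
```

```bash
python3 - <<'E'
from h import *
a=snap('top','t1'); b=snap('side','s1')
C=cv2.resize(a[145:285,270:400,::-1],None,fx=3,fy=3,interpolation=cv2.INTER_CUBIC)
D=cv2.resize(b[130:270,250:400,::-1],None,fx=2.7,fy=2.7,interpolation=cv2.INTER_CUBIC)
o=np.zeros((600,800,3),np.uint8); o[:420,:390]=C; o[:378,395:800]=D
cv2.imwrite('pics/c1.png',o)
E
```

```text
(no output)
```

View pics/c1.png

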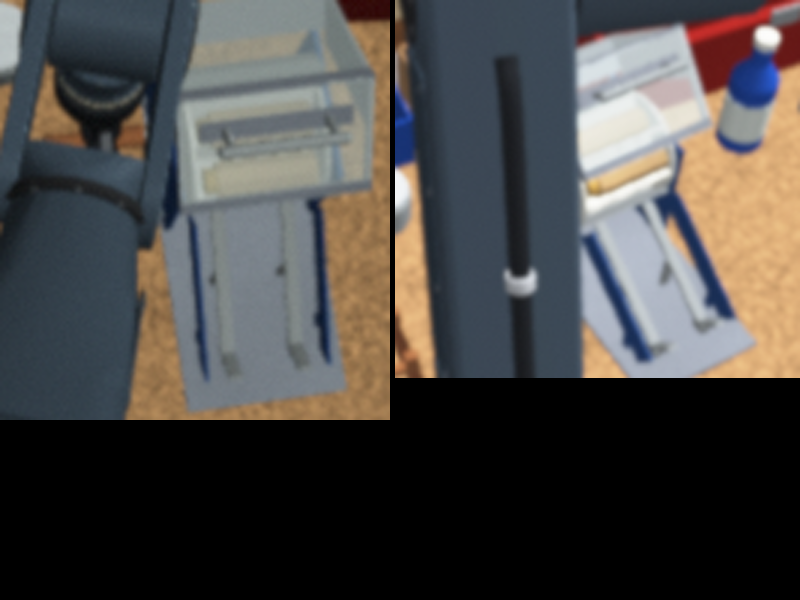

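The hood stands half open and one handle is visible in the front compartment at (265,178). The slide is empty, and the gripper is above the crank at (95,125). Next I'll grip the crank.

{"name": "move_arm", "arguments": {"targets": [{"dx":0,"dy":0,"dz":-0.6,"rx":0,"ry":0,"rz":0},{"dx":0,"dy":0,"dz":-0.6,"rx":0,"ry":0,"rz":0},{"dx":0,"dy":0,"dz":-0.6,"rx":0,"ry":0,"rz":0},{"dx":0,"dy":0,"dz":-0.6,"rx":0,"ry":0,"rz":0},{"dx":0,"dy":0,"dz":-0.6,"rx":0,"ry":0,"rz":0},{"dx":0,"dy":0,"dz":-0.6,"rx":0,"ry":0,"rz":0},{"dx":0,"dy":0,"dz":-0.5,"rx":0,"ry":0,"rz":0},{"dx":0,"dy":0,"dz":-0.25,"rx":0,"ry":0,"rz":0},{"dx":0,"dy":0,"dz":0,"rx":0,"ry":0,"rz":0},{"dx":0,"dy":0,"dz":0,"rx":0,"ry":0,"rz":0}]}}

```text
t: 11.45
tcp_pos: [0.5833, -0.0128, 0.1922]
tool_rot: [0.667, 0.745, 0.0, 0.001]
force: [0.3, 0.5, -1.0]
finger_gap: 0.602
gripper_force: 0.0
```

```bash
cat > crank.py <<'E'
import numpy as np,sys
a0,a1,n=map(float,sys.argv[1:4]); a=np.linspace(a0,a1,int(n)+1)
dx=np.diff(-60*np.sin(a))/25; dz=np.diff(60*np.cos(a))/25
for x,z in zip(dx,dz): print('%.3f %.3f %.3f'%(x*np.cos(.107),x*np.sin(.107),z))
E
python3 crank.py 0 .7 10
```

```text
-0.167 -0.018 -0.006
-0.166 -0.018 -0.018
-0.164 -0.018 -0.029
-0.162 -0.017 -0.041
-0.159 -0.017 -0.052
-0.155 -0.017 -0.063
-0.150 -0.016 -0.074
-0.145 -0.016 -0.084
-0.138 -0.015 -0.094
-0.131 -0.014 -0.104
```

{"name": "move_arm", "arguments": {"targets": [{"dx":0,"dy":0,"dz":0,"rx":0,"ry":0,"rz":0},{"dx":0,"dy":0,"dz":0,"rx":0,"ry":0,"rz":0},{"dx":0,"dy":0,"dz":0,"rx":0,"ry":0,"rz":0},{"dx":0,"dy":0,"dz":0,"rx":0,"ry":0,"rz":0},{"dx":0,"dy":0,"dz":0,"rx":0,"ry":0,"rz":0},{"dx":0,"dy":0,"dz":0,"rx":0,"ry":0,"rz":0},{"dx":0,"dy":0,"dz":0,"rx":0,"ry":0,"rz":0},{"dx":0,"dy":0,"dz":0,"rx":0,"ry":0,"rz":0},{"dx":0,"dy":0,"dz":0,"rx":0,"ry":0,"rz":0},{"dx":0,"dy":0,"dz":0,"rx":0,"ry":0,"rz":0}], "claw": 0, "newtons": 35}}

```text
t: 12.7
tcp_pos: [0.5837, -0.0128, 0.1926]
tool_rot: [0.667, 0.745, 0.001, 0.001]
force: [3.4, 1.9, 5.6]
finger_gap: 0.244
gripper_force: 34.5
```

{"name": "move_arm", "arguments": {"targets": [{"dx":-0.167,"dy":-0.018,"dz":-0.006,"rx":0,"ry":0,"rz":0},{"dx":-0.166,"dy":-0.018,"dz":-0.018,"rx":0,"ry":0,"rz":0},{"dx":-0.164,"dy":-0.018,"dz":-0.029,"rx":0,"ry":0,"rz":0},{"dx":-0.162,"dy":-0.017,"dz":-0.041,"rx":0,"ry":0,"rz":0},{"dx":-0.159,"dy":-0.017,"dz":-0.052,"rx":0,"ry":0,"rz":0},{"dx":-0.155,"dy":-0.017,"dz":-0.063,"rx":0,"ry":0,"rz":0},{"dx":-0.15,"dy":-0.016,"dz":-0.074,"rx":0,"ry":0,"rz":0},{"dx":-0.145,"dy":-0.016,"dz":-0.084,"rx":0,"ry":0,"rz":0},{"dx":-0.138,"dy":-0.015,"dz":-0.094,"rx":0,"ry":0,"rz":0},{"dx":-0.131,"dy":-0.014,"dz":-0.104,"rx":0,"ry":0,"rz":0}]}}

```text
t: 13.95
tcp_pos: [0.5458, -0.0167, 0.177]
tool_rot: [0.667, 0.745, 0.001, 0.001]
force: [7.7, 3.5, -2.9]
finger_gap: 0.245
gripper_force: 34.3
```

```bash
cat > look.py <<'E'
from h import *
import sys
n=sys.argv[1]; a=snap('top','t'+n); b=snap('side','s'+n)
C=cv2.resize(a[145:285,270:400,::-1],None,fx=3,fy=3,interpolation=cv2.INTER_CUBIC)
D=cv2.resize(b[130:270,250:400,::-1],None,fx=2.7,fy=2.7,interpolation=cv2.INTER_CUBIC)
o=np.zeros((600,800,3),np.uint8); o[:420,:390]=C; o[:378,395:800]=D
F=cv2.resize(a[170:280,155:280,::-1],None,fx=1.9,fy=1.9,interpolation=cv2.INTER_CUBIC); o[385:385+F.shape[0],395:395+F.shape[1]]=F
cv2.imwrite('pics/c%s.png'%n,o)
E
python3 look.py 2
```

```text
(no output)
```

View pics/c2.png

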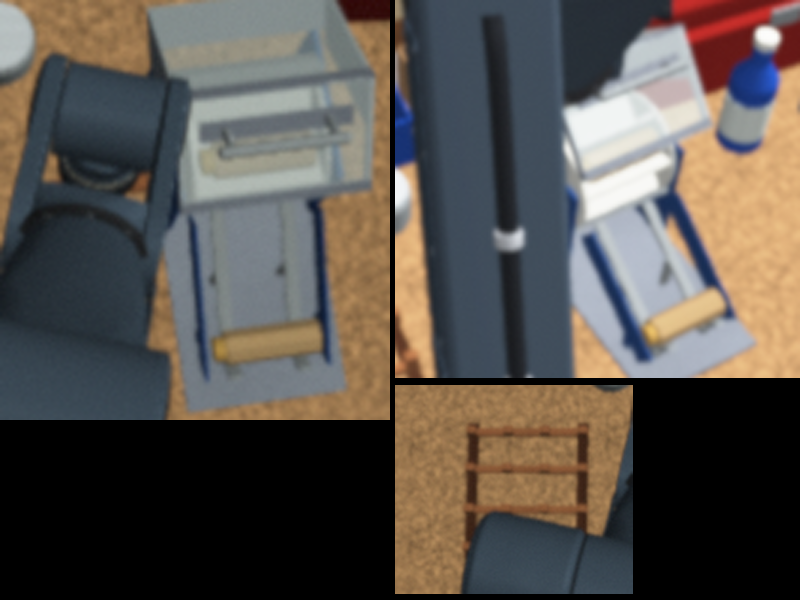

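Handle1 lies on the slide, with ends at about (214,350) and (323,334) in the left view. Its ferrule is to the left.

```bash
python3 - <<'E'
from h import *
for u,v in((214,350),(323,334),(268,341)): print(atz('top',270+u/3,145+v/3,.055))
E
```

```text
[ 0.39691187 -0.13929404  0.055     ]
[ 0.4093003  -0.25247312  0.055     ]
[ 0.40417578 -0.19521673  0.055     ]
```

{"name": "move_arm", "arguments": {"targets": [{"dx":0,"dy":0,"dz":0,"rx":0,"ry":0,"rz":0},{"dx":0,"dy":0,"dz":0,"rx":0,"ry":0,"rz":0},{"dx":0,"dy":0,"dz":0,"rx":0,"ry":0,"rz":0},{"dx":0,"dy":0,"dz":0.6,"rx":0,"ry":0,"rz":0},{"dx":0,"dy":0,"dz":1,"rx":0,"ry":0,"rz":0},{"dx":-0.5,"dy":0,"dz":1,"rx":0,"ry":0,"rz":0},{"dx":-1,"dy":0,"dz":0,"rx":0,"ry":0,"rz":0},{"dx":-1,"dy":0,"dz":0,"rx":0,"ry":0,"rz":0},{"dx":-1,"dy":-0.5,"dz":0,"rx":0,"ry":0,"rz":0},{"dx":-1,"dy":-1,"dz":0,"rx":0,"ry":0,"rz":0}], "claw": 75}}

```text
t: 15.3
tcp_pos: [0.4312, -0.0543, 0.2437]
tool_rot: [0.666, 0.746, 0.0, 0.001]
force: [0.1, -1.0, -0.5]
finger_gap: 0.749
gripper_force: 0.0
```

{"name": "move_arm", "arguments": {"targets": [{"dx":-0.2,"dy":-0.94,"dz":0,"rx":0,"ry":0,"rz":0},{"dx":-0.2,"dy":-0.94,"dz":0,"rx":0,"ry":0,"rz":0},{"dx":-0.2,"dy":-0.94,"dz":0,"rx":0,"ry":0,"rz":0},{"dx":-0.2,"dy":-0.94,"dz":0,"rx":0,"ry":0,"rz":0},{"dx":-0.2,"dy":-0.94,"dz":0,"rx":0,"ry":0,"rz":0},{"dx":-0.15,"dy":-0.94,"dz":-0.6,"rx":0,"ry":0,"rz":0},{"dx":0,"dy":0,"dz":-1,"rx":0,"ry":0,"rz":0},{"dx":0,"dy":0,"dz":-1,"rx":0,"ry":0,"rz":0},{"dx":0,"dy":0,"dz":-1,"rx":0,"ry":0,"rz":0},{"dx":0,"dy":0,"dz":0,"rx":0,"ry":0,"rz":0}]}}

```text
t: 16.55
tcp_pos: [0.4024, -0.1949, 0.1521]
tool_rot: [0.667, 0.745, -0.0, -0.002]
force: [0.6, 0.1, 0.2]
finger_gap: 0.746
gripper_force: 0.0
```

{"name": "move_arm", "arguments": {"targets": [{"dx":0,"dy":0,"dz":-0.8,"rx":0,"ry":0,"rz":0},{"dx":0,"dy":0,"dz":-0.7,"rx":0,"ry":0,"rz":0},{"dx":0,"dy":0,"dz":-0.6,"rx":0,"ry":0,"rz":0},{"dx":0,"dy":0,"dz":-0.6,"rx":0,"ry":0,"rz":0},{"dx":0,"dy":0,"dz":-0.6,"rx":0,"ry":0,"rz":0},{"dx":0,"dy":0,"dz":-0.5,"rx":0,"ry":0,"rz":0},{"dx":0,"dy":0,"dz":-0.5,"rx":0,"ry":0,"rz":0},{"dx":0,"dy":0,"dz":-0.4,"rx":0,"ry":0,"rz":0},{"dx":0,"dy":0,"dz":-0.26,"rx":0,"ry":0,"rz":0},{"dx":0,"dy":0,"dz":0,"rx":0,"ry":0,"rz":0}]}}

```text
t: 17.8
tcp_pos: [0.403, -0.1952, 0.0281]
tool_rot: [0.667, 0.745, -0.0, -0.0]
force: [-1.2, -0.3, 0.1]
finger_gap: 0.751
gripper_force: 0.0
```

{"name": "move_arm", "arguments": {"targets": [{"dx":0,"dy":0,"dz":0,"rx":0,"ry":0,"rz":0},{"dx":0,"dy":0,"dz":0,"rx":0,"ry":0,"rz":0},{"dx":0,"dy":0,"dz":0,"rx":0,"ry":0,"rz":0},{"dx":0,"dy":0,"dz":0,"rx":0,"ry":0,"rz":0},{"dx":0,"dy":0,"dz":0,"rx":0,"ry":0,"rz":0},{"dx":0,"dy":0,"dz":0,"rx":0,"ry":0,"rz":0},{"dx":0,"dy":0,"dz":0,"rx":0,"ry":0,"rz":0},{"dx":0,"dy":0,"dz":0,"rx":0,"ry":0,"rz":0},{"dx":0,"dy":0,"dz":0.3,"rx":0,"ry":0,"rz":0},{"dx":0,"dy":0,"dz":0.5,"rx":0,"ry":0,"rz":0}], "claw": 0, "newtons": 60}}

```text
t: 19.05
tcp_pos: [0.4026, -0.195, 0.049]
tool_rot: [0.667, 0.745, -0.0, -0.001]
force: [-0.6, -0.4, -0.6]
finger_gap: 0.386
gripper_force: 59.8
```

{"name": "move_arm", "arguments": {"targets": [{"dx":0,"dy":0,"dz":0.8,"rx":0,"ry":0,"rz":0},{"dx":0,"dy":0,"dz":1,"rx":0,"ry":0,"rz":0},{"dx":0,"dy":0.2,"dz":1,"rx":0,"ry":0,"rz":0},{"dx":0,"dy":0.5,"dz":1,"rx":0,"ry":0,"rz":0.342},{"dx":0,"dy":1,"dz":1,"rx":0,"ry":0,"rz":0.342},{"dx":0,"dy":1,"dz":0,"rx":0,"ry":0,"rz":0.342},{"dx":0,"dy":1,"dz":0,"rx":0,"ry":0,"rz":0.342},{"dx":0,"dy":1,"dz":0,"rx":0,"ry":0,"rz":0.342},{"dx":0,"dy":1,"dz":0,"rx":0,"ry":0,"rz":0.342},{"dx":0,"dy":1,"dz":0,"rx":0,"ry":0,"rz":0.342}]}}

```text
t: 20.3
tcp_pos: [0.4023, -0.0271, 0.1691]
tool_rot: [0.1, 0.995, -0.0, -0.0]
force: [0.5, 0.4, -0.4]
finger_gap: 0.384
gripper_force: 59.9
```

```bash
cat > rack.py <<'E'
from fit import *
import sys
np.set_printoptions(precision=4,suppress=True)
n=sys.argv[1]; a=snap('top','r'+n); g0=cv2.imread('pics/t0.png'); g1=a[:,:,::-1]
m=lambda im: cv2.GaussianBlur(im,(0,0),1.2).astype(np.float32)[:,:,2]  # red channel: rails dark on cork
sl=(slice(150,290),slice(140,285))
try:
    cc,W=cv2.findTransformECC(m(g0)[sl].copy(),m(g1)[sl].copy(),np.eye(2,3,dtype=np.float32),cv2.MOTION_EUCLIDEAN,(3,200,1e-6),None,5)
    # cork background dominates; so template-match rack itself
except Exception as e: cc=str(e)
g=cv2.cvtColor(g0,cv2.COLOR_BGR2GRAY); h=cv2.cvtColor(g1,cv2.COLOR_BGR2GRAY)
def edge(y0,y1,x0,x1):
    t=g[y0:y1,x0:x1]; s=h[y0-22:y1+22,x0-22:x1+22]; r=cv2.matchTemplate(s,t,cv2.TM_CCOEFF_NORMED); _,v,_,l=cv2.minMaxLoc(r); return l[0]-22,l[1]-22,round(v,3)
print('TL',edge(185,215,178,200),'TR',edge(185,215,235,252),'BL',edge(235,262,178,200),'BR',edge(235,262,235,252))
E
python3 rack.py 1
```

```text
TL (9, 2, 0.939) TR (10, 2, 0.952) BL (10, 2, 0.939) BR (10, 2, 0.95)
```

The rack has shifted about 10 px to the right, so I'll measure it again.

```bash
python3 - <<'E'
import cv2
a=cv2.imread('pics/r1.png')[180:275,180:275]
cv2.imwrite('pics/rk1.png',cv2.resize(a,None,fx=6,fy=6,interpolation=cv2.INTER_CUBIC))
E
```

```text
(no output)
```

View pics/rk1.png

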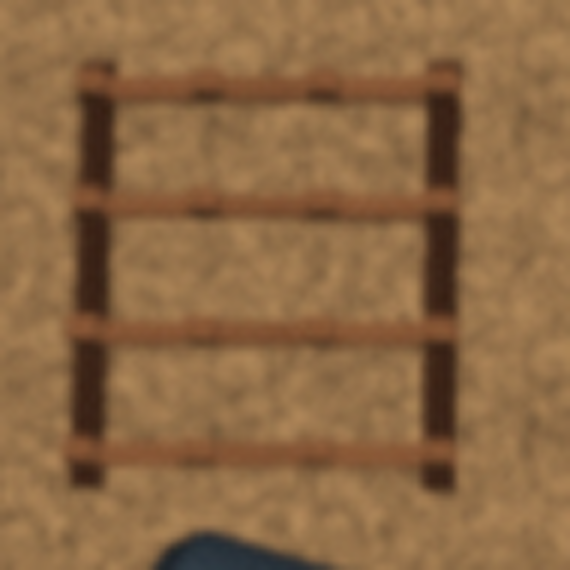

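```bash
python3 - <<'E'
from fit import *
np.set_printoptions(precision=4,suppress=True)
P=[];uv=[]
for x,l,r in zip([98,34,-34,-98],[(78,80),(75,197),(70,326),(66,449)],[(462,78),(460,199),(458,328),(456,451)]):
    for y,q in((103,l),(-103,r)):
        P.append([x/1e3,y/1e3,.037]); uv.append([180+q[0]/6,180+q[1]/6])
p,r=fit('top',np.array(P),np.array(uv),[.53,.22,0]); print(p,r)
for x in(-.066,.066):
    for y in(-.062,0,.062): print(x,y,T(p,[[x,y,0]])[0,:2])
E
```

```text
[ 0.5281  0.2193 -0.0311] [[-0.413  -0.1954]
 [ 0.3576  0.2681]
 [-0.6452  0.1124]
 [ 0.471  -0.006 ]
 [-0.5521 -0.0156]
 [ 0.5805 -0.0393]
 [-0.5432 -0.1205]
 [ 0.7132 -0.0503]]
-0.066 -0.062 [0.4602 0.1594]
-0.066 0 [0.4622 0.2214]
-0.066 0.062 [0.4641 0.2834]
0.066 -0.062 [0.5922 0.1553]
0.066 0 [0.5941 0.2173]
0.066 0.062 [0.596  0.2792]
```

{"name": "move_arm", "arguments": {"targets": [{"dx":0.3,"dy":0.93,"dz":0,"rx":0,"ry":0,"rz":0.34},{"dx":0.3,"dy":0.93,"dz":0,"rx":0,"ry":0,"rz":0},{"dx":0.3,"dy":0.93,"dz":0,"rx":0,"ry":0,"rz":0},{"dx":0.3,"dy":0.93,"dz":0,"rx":0,"ry":0,"rz":0},{"dx":0.3,"dy":0.93,"dz":0,"rx":0,"ry":0,"rz":0},{"dx":0.3,"dy":0.93,"dz":0,"rx":0,"ry":0,"rz":0},{"dx":0.3,"dy":0.93,"dz":0,"rx":0,"ry":0,"rz":0},{"dx":0.22,"dy":0.93,"dz":-0.5,"rx":0,"ry":0,"rz":0},{"dx":0,"dy":0,"dz":-1,"rx":0,"ry":0,"rz":0},{"dx":0,"dy":0,"dz":-1,"rx":0,"ry":0,"rz":0}]}}

```text
t: 21.6
tcp_pos: [0.461, 0.1579, 0.1061]
tool_rot: [0.014, 1.0, -0.0, 0.0]
force: [0.5, 0.4, -0.7]
finger_gap: 0.388
gripper_force: 59.9
```

{"name": "move_arm", "arguments": {"targets": [{"dx":0,"dy":0,"dz":0,"rx":0,"ry":0,"rz":0},{"dx":0,"dy":0,"dz":-0.6,"rx":0,"ry":0,"rz":0},{"dx":0,"dy":0,"dz":-0.6,"rx":0,"ry":0,"rz":0},{"dx":0,"dy":0,"dz":-0.5,"rx":0,"ry":0,"rz":0},{"dx":0,"dy":0,"dz":-0.4,"rx":0,"ry":0,"rz":0},{"dx":0,"dy":0,"dz":-0.4,"rx":0,"ry":0,"rz":0},{"dx":0,"dy":0,"dz":-0.4,"rx":0,"ry":0,"rz":0},{"dx":0,"dy":0,"dz":-0.3,"rx":0,"ry":0,"rz":0},{"dx":0,"dy":0,"dz":-0.16,"rx":0,"ry":0,"rz":0},{"dx":0,"dy":0,"dz":0,"rx":0,"ry":0,"rz":0}]}}

```text
t: 22.85
tcp_pos: [0.4609, 0.1581, 0.0223]
tool_rot: [0.014, 1.0, -0.0, -0.0]
force: [0.0, -0.0, 1.1]
finger_gap: 0.391
gripper_force: 60.1
```

{"name": "move_arm", "arguments": {"targets": [{"dx":0,"dy":0,"dz":0,"rx":0,"ry":0,"rz":0},{"dx":0,"dy":0,"dz":0,"rx":0,"ry":0,"rz":0},{"dx":0,"dy":0,"dz":0,"rx":0,"ry":0,"rz":0},{"dx":0,"dy":0,"dz":0.5,"rx":0,"ry":0,"rz":0},{"dx":0,"dy":0,"dz":1,"rx":0,"ry":0,"rz":0},{"dx":0,"dy":0,"dz":1,"rx":0,"ry":0,"rz":0},{"dx":0,"dy":0,"dz":1,"rx":0,"ry":0,"rz":0},{"dx":0,"dy":0,"dz":1,"rx":0,"ry":0,"rz":-0.342},{"dx":0.2,"dy":-0.8,"dz":1,"rx":0,"ry":0,"rz":-0.342},{"dx":0.4,"dy":-0.8,"dz":1,"rx":0,"ry":0,"rz":-0.342}], "claw": 60, "newtons": 35}}

```text
t: 24.1
tcp_pos: [0.4756, 0.1179, 0.1862]
tool_rot: [0.281, 0.96, 0.0, 0.0]
force: [0.6, 0.5, 0.6]
finger_gap: 0.604
gripper_force: 0.0
```

{"name": "move_arm", "arguments": {"targets": [{"dx":0.4,"dy":-0.8,"dz":1,"rx":0,"ry":0,"rz":-0.342},{"dx":0.4,"dy":-0.8,"dz":1,"rx":0,"ry":0,"rz":-0.342},{"dx":0.4,"dy":-0.8,"dz":1,"rx":0,"ry":0,"rz":-0.342},{"dx":0.4,"dy":-0.8,"dz":0,"rx":0,"ry":0,"rz":-0.342},{"dx":0.4,"dy":-0.8,"dz":0,"rx":0,"ry":0,"rz":-0.342},{"dx":0.4,"dy":-0.8,"dz":0,"rx":0,"ry":0,"rz":0},{"dx":0.4,"dy":-0.6,"dz":0,"rx":0,"ry":0,"rz":0},{"dx":0,"dy":0,"dz":0,"rx":0,"ry":0,"rz":0},{"dx":0,"dy":0,"dz":0,"rx":0,"ry":0,"rz":0},{"dx":0,"dy":0,"dz":0,"rx":0,"ry":0,"rz":0}]}}

```text
t: 25.35
tcp_pos: [0.5456, -0.0161, 0.2594]
tool_rot: [0.667, 0.745, -0.0, -0.0]
force: [0.1, -0.4, 0.8]
finger_gap: 0.597
gripper_force: 0.0
```

```bash
python3 look.py 3; python3 crank.py .7 1.65 10; python3 -c "
from h import *
print(sensors.sense()['tcp_pos'])"
```

```text
-0.166 -0.018 -0.155
-0.151 -0.016 -0.170
-0.134 -0.014 -0.184
-0.116 -0.012 -0.196
-0.097 -0.010 -0.206
-0.077 -0.008 -0.214
-0.057 -0.006 -0.221
-0.036 -0.004 -0.225
-0.014 -0.002 -0.227
0.007 0.001 -0.228
[ 0.54582304 -0.01626648  0.25952066]
```

View pics/c3.png

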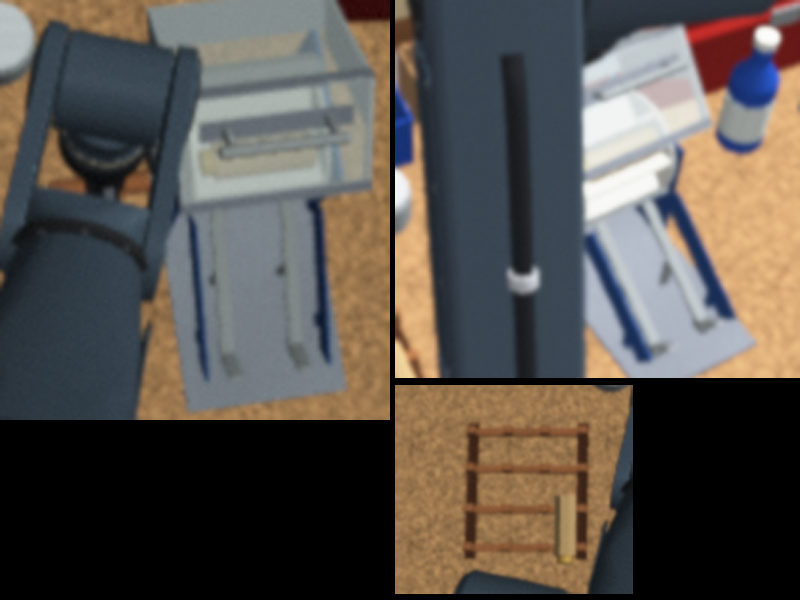

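Handle1 lies in the rack notch at (566,525) and the slide is clear. Back to the crank.

{"name": "move_arm", "arguments": {"targets": [{"dx":0,"dy":0,"dz":-0.8,"rx":0,"ry":0,"rz":0},{"dx":0,"dy":0,"dz":-0.7,"rx":0,"ry":0,"rz":0},{"dx":0,"dy":0,"dz":-0.7,"rx":0,"ry":0,"rz":0},{"dx":0,"dy":0,"dz":-0.6,"rx":0,"ry":0,"rz":0},{"dx":0,"dy":0,"dz":-0.46,"rx":0,"ry":0,"rz":0},{"dx":0,"dy":0,"dz":0,"rx":0,"ry":0,"rz":0},{"dx":0,"dy":0,"dz":0,"rx":0,"ry":0,"rz":0},{"dx":0,"dy":0,"dz":0,"rx":0,"ry":0,"rz":0},{"dx":0,"dy":0,"dz":0,"rx":0,"ry":0,"rz":0},{"dx":0,"dy":0,"dz":0,"rx":0,"ry":0,"rz":0}]}}

```text
t: 26.7
tcp_pos: [0.5463, -0.0169, 0.1783]
tool_rot: [0.667, 0.745, 0.0, 0.0]
force: [0.2, 0.2, -0.7]
finger_gap: 0.597
gripper_force: 0.0
```

{"name": "move_arm", "arguments": {"targets": [{"dx":0,"dy":0,"dz":0,"rx":0,"ry":0,"rz":0},{"dx":0,"dy":0,"dz":0,"rx":0,"ry":0,"rz":0},{"dx":0,"dy":0,"dz":0,"rx":0,"ry":0,"rz":0},{"dx":0,"dy":0,"dz":0,"rx":0,"ry":0,"rz":0},{"dx":0,"dy":0,"dz":0,"rx":0,"ry":0,"rz":0},{"dx":0,"dy":0,"dz":0,"rx":0,"ry":0,"rz":0},{"dx":0,"dy":0,"dz":0,"rx":0,"ry":0,"rz":0},{"dx":0,"dy":0,"dz":0,"rx":0,"ry":0,"rz":0},{"dx":0,"dy":0,"dz":0,"rx":0,"ry":0,"rz":0},{"dx":0,"dy":0,"dz":0,"rx":0,"ry":0,"rz":0}], "claw": 0}}

```text
t: 27.95
tcp_pos: [0.5454, -0.017, 0.178]
tool_rot: [0.667, 0.745, -0.001, -0.001]
force: [-5.2, -2.1, 4.6]
finger_gap: 0.238
gripper_force: 34.4
```

{"name": "move_arm", "arguments": {"targets": [{"dx":-0.166,"dy":-0.018,"dz":-0.155,"rx":0,"ry":0,"rz":0},{"dx":-0.151,"dy":-0.016,"dz":-0.17,"rx":0,"ry":0,"rz":0},{"dx":-0.134,"dy":-0.014,"dz":-0.184,"rx":0,"ry":0,"rz":0},{"dx":-0.116,"dy":-0.012,"dz":-0.196,"rx":0,"ry":0,"rz":0},{"dx":-0.097,"dy":-0.01,"dz":-0.206,"rx":0,"ry":0,"rz":0},{"dx":-0.077,"dy":-0.008,"dz":-0.214,"rx":0,"ry":0,"rz":0},{"dx":-0.057,"dy":-0.006,"dz":-0.221,"rx":0,"ry":0,"rz":0},{"dx":-0.036,"dy":-0.004,"dz":-0.225,"rx":0,"ry":0,"rz":0},{"dx":-0.014,"dy":-0.002,"dz":-0.227,"rx":0,"ry":0,"rz":0},{"dx":0.007,"dy":0.001,"dz":-0.228,"rx":0,"ry":0,"rz":0}]}}

```text
t: 29.2
tcp_pos: [0.527, -0.0189, 0.1279]
tool_rot: [0.667, 0.745, 0.002, 0.002]
force: [-0.5, 0.4, 5.7]
finger_gap: 0.242
gripper_force: 34.5
```

```bash
cat > slide.py <<'E'
from h import *
import sys,os
a=snap('top','d'+sys.argv[1]).astype(int); r=a[215:275,325:385]
m=((r[:,:,0]-r[:,:,2])>45)
# ignore cork: only inside the base plate (polygon from stand pose)
from fit import T
p=[.599,-.174,.107]; poly=proj('top',T(p,np.array([[-.25,.075,.006],[-.25,-.075,.006],[-.1,-.075,.006],[-.1,.075,.006]]))).round().astype(int)-[325,215]
k=np.zeros(m.shape,np.uint8); cv2.fillPoly(k,[poly.astype(np.int32)],1); m&=k>0
ys,xs=np.nonzero(m); print('wood px',len(xs))
if len(xs)>60:
    c=cv2.minAreaRect(np.c_[xs,ys].astype(np.float32)); u,v=c[0][0]+325,c[0][1]+215
    print(c,'world',atz('top',u,v,.055))
print(sensors.sense()['tcp_pos'],sensors.sense()['force'])
E
python3 slide.py 1; python3 slide.py 1b
```

```text
wood px 337
((33.253021240234375, 43.3328857421875), (9.892034530639648, 35.50141143798828), 81.57302856445312) world [ 0.4053203  -0.19193573  0.055     ]
[ 0.52706956 -0.01887311  0.12714234] [0.96113776 1.30388639 0.69053946]
wood px 335
((33.286033630371094, 43.395198822021484), (9.714033126831055, 35.485958099365234), 82.40535736083984) world [ 0.40512516 -0.19202721  0.055     ]
[ 0.5270544  -0.01888548  0.12720016] [ 1.64704693  2.03859964 -2.2558171 ]
```

{"name": "move_arm", "arguments": {"targets": [{"dx":0,"dy":0,"dz":0,"rx":0,"ry":0,"rz":0},{"dx":0,"dy":0,"dz":0,"rx":0,"ry":0,"rz":0},{"dx":0,"dy":0,"dz":0,"rx":0,"ry":0,"rz":0},{"dx":0,"dy":0,"dz":0.6,"rx":0,"ry":0,"rz":0},{"dx":0,"dy":0,"dz":1,"rx":0,"ry":0,"rz":0},{"dx":-0.96,"dy":0,"dz":1,"rx":0,"ry":0,"rz":0},{"dx":-1,"dy":0,"dz":0,"rx":0,"ry":0,"rz":0},{"dx":-1,"dy":0,"dz":0,"rx":0,"ry":0,"rz":0},{"dx":-1,"dy":-0.46,"dz":0,"rx":0,"ry":0,"rz":0},{"dx":-1,"dy":-1,"dz":0,"rx":0,"ry":0,"rz":0}], "claw": 75}}

```text
t: 30.55
tcp_pos: [0.4006, -0.0555, 0.1934]
tool_rot: [0.666, 0.746, 0.0, 0.001]
force: [0.4, -0.3, -0.7]
finger_gap: 0.75
gripper_force: 0.0
```

{"name": "move_arm", "arguments": {"targets": [{"dx":0,"dy":-1,"dz":0,"rx":0,"ry":0,"rz":0},{"dx":0,"dy":-1,"dz":0,"rx":0,"ry":0,"rz":0},{"dx":0,"dy":-1,"dz":0,"rx":0,"ry":0,"rz":0},{"dx":0,"dy":-1,"dz":0,"rx":0,"ry":0,"rz":0},{"dx":0,"dy":-1,"dz":0,"rx":0,"ry":0,"rz":0},{"dx":0,"dy":-0.5,"dz":-0.7,"rx":0,"ry":0,"rz":0},{"dx":0,"dy":0,"dz":-1,"rx":0,"ry":0,"rz":0},{"dx":0,"dy":0,"dz":-1,"rx":0,"ry":0,"rz":0},{"dx":0,"dy":0,"dz":0,"rx":0,"ry":0,"rz":0},{"dx":0,"dy":0,"dz":0,"rx":0,"ry":0,"rz":0}]}}

```text
t: 31.8
tcp_pos: [0.4017, -0.1936, 0.1259]
tool_rot: [0.667, 0.745, 0.0, 0.001]
force: [0.3, 0.1, 0.3]
finger_gap: 0.752
gripper_force: 0.0
```

{"name": "move_arm", "arguments": {"targets": [{"dx":0.08,"dy":0,"dz":-0.6,"rx":0,"ry":0,"rz":0},{"dx":0,"dy":0,"dz":-0.6,"rx":0,"ry":0,"rz":0},{"dx":0,"dy":0,"dz":-0.6,"rx":0,"ry":0,"rz":0},{"dx":0,"dy":0,"dz":-0.5,"rx":0,"ry":0,"rz":0},{"dx":0,"dy":0,"dz":-0.5,"rx":0,"ry":0,"rz":0},{"dx":0,"dy":0,"dz":-0.5,"rx":0,"ry":0,"rz":0},{"dx":0,"dy":0,"dz":-0.4,"rx":0,"ry":0,"rz":0},{"dx":0,"dy":0,"dz":-0.2,"rx":0,"ry":0,"rz":0},{"dx":0,"dy":0,"dz":0,"rx":0,"ry":0,"rz":0},{"dx":0,"dy":0,"dz":0,"rx":0,"ry":0,"rz":0}]}}

```text
t: 33.05
tcp_pos: [0.4033, -0.1932, 0.0275]
tool_rot: [0.667, 0.745, 0.0, 0.0]
force: [-0.9, -0.4, 0.3]
finger_gap: 0.752
gripper_force: 0.0
```

{"name": "move_arm", "arguments": {"targets": [{"dx":0,"dy":0,"dz":0,"rx":0,"ry":0,"rz":0},{"dx":0,"dy":0,"dz":0,"rx":0,"ry":0,"rz":0},{"dx":0,"dy":0,"dz":0,"rx":0,"ry":0,"rz":0},{"dx":0,"dy":0,"dz":0,"rx":0,"ry":0,"rz":0},{"dx":0,"dy":0,"dz":0,"rx":0,"ry":0,"rz":0},{"dx":0,"dy":0,"dz":0,"rx":0,"ry":0,"rz":0},{"dx":0,"dy":0,"dz":0,"rx":0,"ry":0,"rz":0},{"dx":0,"dy":0,"dz":0,"rx":0,"ry":0,"rz":0},{"dx":0,"dy":0,"dz":0.3,"rx":0,"ry":0,"rz":0},{"dx":0,"dy":0,"dz":0.5,"rx":0,"ry":0,"rz":0}], "claw": 0, "newtons": 60}}

```text
t: 34.3
tcp_pos: [0.4024, -0.1926, 0.0478]
tool_rot: [0.667, 0.745, -0.0, -0.001]
force: [0.1, -0.5, -0.5]
finger_gap: 0.401
gripper_force: 59.6
```

{"name": "move_arm", "arguments": {"targets": [{"dx":0,"dy":0,"dz":0.8,"rx":0,"ry":0,"rz":0},{"dx":0,"dy":0,"dz":1,"rx":0,"ry":0,"rz":0},{"dx":0,"dy":0.2,"dz":1,"rx":0,"ry":0,"rz":0},{"dx":0,"dy":0.5,"dz":1,"rx":0,"ry":0,"rz":0.342},{"dx":0,"dy":1,"dz":1,"rx":0,"ry":0,"rz":0.342},{"dx":0,"dy":1,"dz":0,"rx":0,"ry":0,"rz":0.342},{"dx":0,"dy":1,"dz":0,"rx":0,"ry":0,"rz":0.342},{"dx":0,"dy":1,"dz":0,"rx":0,"ry":0,"rz":0.342},{"dx":0,"dy":1,"dz":0,"rx":0,"ry":0,"rz":0.342},{"dx":0,"dy":1,"dz":0,"rx":0,"ry":0,"rz":0.342}]}}

```text
t: 35.55
tcp_pos: [0.4022, -0.0247, 0.1679]
tool_rot: [0.101, 0.995, -0.0, -0.0]
force: [0.5, 0.1, -0.1]
finger_gap: 0.402
gripper_force: 59.7
```

```bash
sed -i "s#'pics/t0.png'#'pics/r1.png'#; s/edge(185,215,178,200)/edge(187,217,188,210)/; s/edge(185,215,235,252)/edge(187,217,245,262)/; s/edge(235,262,178,200)/edge(237,264,188,210)/; s/edge(235,262,235,252)/edge(237,264,248,262)/" rack.py; python3 rack.py 2; python3 slide.py 2
```

```text
TL (0, 0, 0.999) TR (0, 0, 0.999) BL (0, 0, 0.999) BR (0, 0, 0.947)
wood px 0
[ 0.40132873 -0.0236736   0.16773645] [-0.61668428 -0.33260871 -0.7684768 ]
```

{"name": "move_arm", "arguments": {"targets": [{"dx":0.25,"dy":1,"dz":0,"rx":0,"ry":0,"rz":0.34},{"dx":0.25,"dy":1,"dz":0,"rx":0,"ry":0,"rz":0},{"dx":0.25,"dy":1,"dz":0,"rx":0,"ry":0,"rz":0},{"dx":0.25,"dy":1,"dz":0,"rx":0,"ry":0,"rz":0},{"dx":0.25,"dy":1,"dz":0,"rx":0,"ry":0,"rz":0},{"dx":0.25,"dy":1,"dz":0,"rx":0,"ry":0,"rz":0},{"dx":0.25,"dy":1,"dz":0,"rx":0,"ry":0,"rz":0},{"dx":0.25,"dy":1,"dz":0,"rx":0,"ry":0,"rz":0},{"dx":0.25,"dy":1,"dz":0,"rx":0,"ry":0,"rz":0},{"dx":0.23,"dy":1,"dz":0,"rx":0,"ry":0,"rz":0}]}}

```text
t: 36.9
tcp_pos: [0.4654, 0.2241, 0.1677]
tool_rot: [0.016, 1.0, -0.0, -0.0]
force: [0.8, 0.5, -0.1]
finger_gap: 0.404
gripper_force: 59.8
```

{"name": "move_arm", "arguments": {"targets": [{"dx":0,"dy":0.9,"dz":0,"rx":0,"ry":0,"rz":0},{"dx":0,"dy":0.9,"dz":-0.3,"rx":0,"ry":0,"rz":0},{"dx":0,"dy":0.5,"dz":-0.8,"rx":0,"ry":0,"rz":0},{"dx":0,"dy":0,"dz":-0.9,"rx":0,"ry":0,"rz":0},{"dx":0,"dy":0,"dz":-0.9,"rx":0,"ry":0,"rz":0},{"dx":0,"dy":0,"dz":-0.8,"rx":0,"ry":0,"rz":0},{"dx":0,"dy":0,"dz":-0.6,"rx":0,"ry":0,"rz":0},{"dx":0,"dy":0,"dz":0,"rx":0,"ry":0,"rz":0},{"dx":0,"dy":0,"dz":0,"rx":0,"ry":0,"rz":0},{"dx":0,"dy":0,"dz":0,"rx":0,"ry":0,"rz":0}]}}

```text
t: 38.15
tcp_pos: [0.4658, 0.282, 0.0607]
tool_rot: [0.015, 1.0, 0.0, 0.001]
force: [0.2, -0.3, -0.6]
finger_gap: 0.402
gripper_force: 59.8
```

{"name": "move_arm", "arguments": {"targets": [{"dx":0,"dy":0,"dz":-0.5,"rx":0,"ry":0,"rz":0},{"dx":0,"dy":0,"dz":-0.4,"rx":0,"ry":0,"rz":0},{"dx":0,"dy":0,"dz":-0.4,"rx":0,"ry":0,"rz":0},{"dx":0,"dy":0,"dz":-0.25,"rx":0,"ry":0,"rz":0},{"dx":0,"dy":0,"dz":0,"rx":0,"ry":0,"rz":0},{"dx":0,"dy":0,"dz":0,"rx":0,"ry":0,"rz":0},{"dx":0,"dy":0,"dz":0,"rx":0,"ry":0,"rz":0},{"dx":0,"dy":0,"dz":0,"rx":0,"ry":0,"rz":0},{"dx":0,"dy":0,"dz":0,"rx":0,"ry":0,"rz":0},{"dx":0,"dy":0,"dz":0,"rx":0,"ry":0,"rz":0}]}}

```text
t: 39.4
tcp_pos: [0.4652, 0.2819, 0.0212]
tool_rot: [0.015, 1.0, 0.0, 0.0]
force: [-0.0, 0.4, -0.3]
finger_gap: 0.397
gripper_force: 59.8
```

{"name": "move_arm", "arguments": {"targets": [{"dx":0,"dy":0,"dz":0,"rx":0,"ry":0,"rz":0},{"dx":0,"dy":0,"dz":0,"rx":0,"ry":0,"rz":0},{"dx":0,"dy":0,"dz":0,"rx":0,"ry":0,"rz":0},{"dx":0,"dy":0,"dz":0.5,"rx":0,"ry":0,"rz":0},{"dx":0,"dy":0,"dz":1,"rx":0,"ry":0,"rz":0},{"dx":0,"dy":0,"dz":1,"rx":0,"ry":0,"rz":0},{"dx":0,"dy":0,"dz":1,"rx":0,"ry":0,"rz":0},{"dx":0,"dy":-0.5,"dz":1,"rx":0,"ry":0,"rz":-0.342},{"dx":0.2,"dy":-1,"dz":1,"rx":0,"ry":0,"rz":-0.342},{"dx":0.2,"dy":-1,"dz":1,"rx":0,"ry":0,"rz":-0.342}], "claw": 60, "newtons": 35}}

```text
t: 40.65
tcp_pos: [0.475, 0.2189, 0.1853]
tool_rot: [0.282, 0.959, 0.0, 0.0]
force: [0.3, -1.0, 0.4]
finger_gap: 0.604
gripper_force: 0.0
```

{"name": "move_arm", "arguments": {"targets": [{"dx":0.25,"dy":-1,"dz":1,"rx":0,"ry":0,"rz":-0.342},{"dx":0.25,"dy":-1,"dz":0.5,"rx":0,"ry":0,"rz":-0.342},{"dx":0.25,"dy":-1,"dz":0,"rx":0,"ry":0,"rz":-0.342},{"dx":0.25,"dy":-1,"dz":0,"rx":0,"ry":0,"rz":-0.342},{"dx":0.25,"dy":-1,"dz":0,"rx":0,"ry":0,"rz":-0.342},{"dx":0.25,"dy":-1,"dz":0,"rx":0,"ry":0,"rz":0},{"dx":0.25,"dy":-1,"dz":0,"rx":0,"ry":0,"rz":0},{"dx":0.25,"dy":-1,"dz":0,"rx":0,"ry":0,"rz":0},{"dx":0.09,"dy":-1,"dz":0,"rx":0,"ry":0,"rz":0},{"dx":0,"dy":-0.5,"dz":0,"rx":0,"ry":0,"rz":0}]}}

```text
t: 41.9
tcp_pos: [0.5274, -0.0192, 0.2218]
tool_rot: [0.668, 0.744, 0.0, 0.0]
force: [0.7, 0.6, 0.3]
finger_gap: 0.605
gripper_force: 0.0
```

```bash
python3 slide.py 3; python3 - <<'E'
import cv2
a=cv2.imread('pics/d3.png')[180:275,180:275]
cv2.imwrite('pics/rk2.png',cv2.resize(a,None,fx=4,fy=4,interpolation=cv2.INTER_CUBIC))
E
python3 crank.py 1.65 2.7 12
```

```text
wood px 0
[ 0.52747945 -0.02008947  0.2217137 ] [-0.75857614 -2.30734367 -0.15252856]
0.026 0.003 -0.208
0.044 0.005 -0.205
0.061 0.007 -0.201
0.078 0.008 -0.195
0.095 0.010 -0.187
0.111 0.012 -0.178
0.126 0.014 -0.167
0.140 0.015 -0.156
0.153 0.016 -0.143
0.165 0.018 -0.129
0.175 0.019 -0.114
0.185 0.020 -0.098
```

View pics/rk2.png

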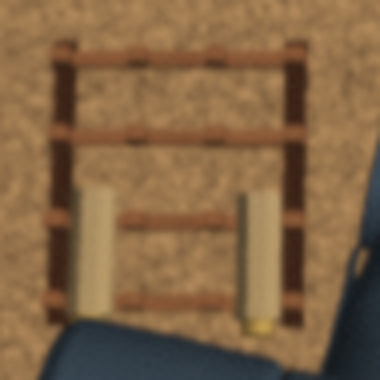

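Both handles lie in their notches, at (95,252) and (259,258). On to the next turn of the crank.

{"name": "move_arm", "arguments": {"targets": [{"dx":0,"dy":0.03,"dz":-0.7,"rx":0,"ry":0,"rz":0},{"dx":0,"dy":0,"dz":-0.7,"rx":0,"ry":0,"rz":0},{"dx":0,"dy":0,"dz":-0.7,"rx":0,"ry":0,"rz":0},{"dx":0,"dy":0,"dz":-0.7,"rx":0,"ry":0,"rz":0},{"dx":0,"dy":0,"dz":-0.6,"rx":0,"ry":0,"rz":0},{"dx":0,"dy":0,"dz":-0.4,"rx":0,"ry":0,"rz":0},{"dx":0,"dy":0,"dz":0,"rx":0,"ry":0,"rz":0},{"dx":0,"dy":0,"dz":0,"rx":0,"ry":0,"rz":0},{"dx":0,"dy":0,"dz":0,"rx":0,"ry":0,"rz":0},{"dx":0,"dy":0,"dz":0,"rx":0,"ry":0,"rz":0}]}}

```text
t: 43.2
tcp_pos: [0.5277, -0.0175, 0.1265]
tool_rot: [0.668, 0.745, 0.0, 0.0]
force: [0.3, 0.4, -0.0]
finger_gap: 0.601
gripper_force: 0.0
```

{"name": "move_arm", "arguments": {"targets": [{"dx":0,"dy":0,"dz":0,"rx":0,"ry":0,"rz":0},{"dx":0,"dy":0,"dz":0,"rx":0,"ry":0,"rz":0},{"dx":0,"dy":0,"dz":0,"rx":0,"ry":0,"rz":0},{"dx":0,"dy":0,"dz":0,"rx":0,"ry":0,"rz":0},{"dx":0,"dy":0,"dz":0,"rx":0,"ry":0,"rz":0},{"dx":0,"dy":0,"dz":0,"rx":0,"ry":0,"rz":0},{"dx":0,"dy":0,"dz":0,"rx":0,"ry":0,"rz":0},{"dx":0,"dy":0,"dz":0,"rx":0,"ry":0,"rz":0},{"dx":0.026,"dy":0.003,"dz":-0.208,"rx":0,"ry":0,"rz":0},{"dx":0.044,"dy":0.005,"dz":-0.205,"rx":0,"ry":0,"rz":0}], "claw": 0}}

```text
t: 44.45
tcp_pos: [0.5292, -0.0172, 0.1158]
tool_rot: [0.668, 0.745, 0.0, 0.0]
force: [-2.9, -1.5, 3.9]
finger_gap: 0.244
gripper_force: 34.7
```

{"name": "move_arm", "arguments": {"targets": [{"dx":0.061,"dy":0.007,"dz":-0.201,"rx":0,"ry":0,"rz":0},{"dx":0.078,"dy":0.008,"dz":-0.195,"rx":0,"ry":0,"rz":0},{"dx":0.095,"dy":0.01,"dz":-0.187,"rx":0,"ry":0,"rz":0},{"dx":0.111,"dy":0.012,"dz":-0.178,"rx":0,"ry":0,"rz":0},{"dx":0.126,"dy":0.014,"dz":-0.167,"rx":0,"ry":0,"rz":0},{"dx":0.14,"dy":0.015,"dz":-0.156,"rx":0,"ry":0,"rz":0},{"dx":0.153,"dy":0.016,"dz":-0.143,"rx":0,"ry":0,"rz":0},{"dx":0.165,"dy":0.018,"dz":-0.129,"rx":0,"ry":0,"rz":0},{"dx":0.175,"dy":0.019,"dz":-0.114,"rx":0,"ry":0,"rz":0},{"dx":0.185,"dy":0.02,"dz":-0.098,"rx":0,"ry":0,"rz":0}]}}

```text
t: 45.7
tcp_pos: [0.5641, -0.0137, 0.0778]
tool_rot: [0.668, 0.744, 0.002, 0.002]
force: [-0.4, -0.2, 12.1]
finger_gap: 0.245
gripper_force: 35.2
```

```bash
python3 slide.py 4;python3 slide.py 4b; python3 crank.py 2.7 3.8 12
```

```text
wood px 0
[ 0.56503752 -0.01361764  0.07750473] [0.57116245 1.69602986 6.55194352]
wood px 0
[ 0.56501667 -0.01364555  0.07747298] [2.1219292  1.41883755 6.48052452]
0.202 0.022 -0.085
0.209 0.022 -0.066
0.214 0.023 -0.046
0.217 0.023 -0.026
0.219 0.023 -0.006
0.218 0.023 0.014
0.216 0.023 0.034
0.212 0.023 0.054
0.206 0.022 0.073
0.199 0.021 0.092
0.190 0.020 0.109
0.179 0.019 0.126
```

```bash
python3 look.py 4
```

```text
(no output)
```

View pics/c4.png

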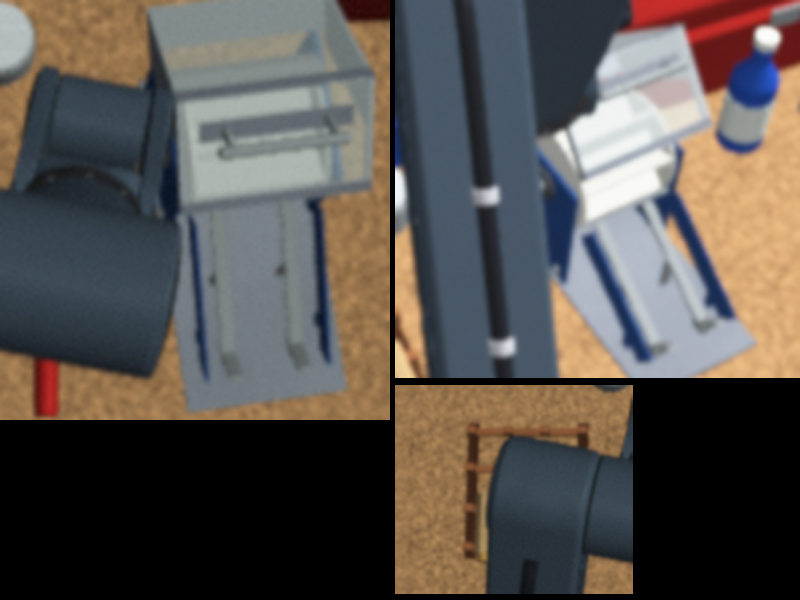

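The slide is empty and fully visible, and no handle shows in the drum, so compartment 3 is empty. I'll turn on to 3.8 rad.

{"name": "move_arm", "arguments": {"targets": [{"dx":0.202,"dy":0.022,"dz":-0.085,"rx":0,"ry":0,"rz":0},{"dx":0.209,"dy":0.022,"dz":-0.066,"rx":0,"ry":0,"rz":0},{"dx":0.214,"dy":0.023,"dz":-0.046,"rx":0,"ry":0,"rz":0},{"dx":0.217,"dy":0.023,"dz":-0.026,"rx":0,"ry":0,"rz":0},{"dx":0.219,"dy":0.023,"dz":-0.006,"rx":0,"ry":0,"rz":0},{"dx":0.218,"dy":0.023,"dz":0.014,"rx":0,"ry":0,"rz":0},{"dx":0.216,"dy":0.023,"dz":0.034,"rx":0,"ry":0,"rz":0},{"dx":0.212,"dy":0.023,"dz":0.054,"rx":0,"ry":0,"rz":0},{"dx":0.206,"dy":0.022,"dz":0.073,"rx":0,"ry":0,"rz":0},{"dx":0.199,"dy":0.021,"dz":0.092,"rx":0,"ry":0,"rz":0}]}}

```text
t: 47.15
tcp_pos: [0.6104, -0.0089, 0.0786]
tool_rot: [0.667, 0.745, -0.003, -0.003]
force: [-12.5, -5.1, 15.0]
finger_gap: 0.247
gripper_force: 35.9
```

{"name": "move_arm", "arguments": {"targets": [{"dx":0.19,"dy":0.02,"dz":0.109,"rx":0,"ry":0,"rz":0},{"dx":0.179,"dy":0.019,"dz":0.126,"rx":0,"ry":0,"rz":0},{"dx":0,"dy":0,"dz":0,"rx":0,"ry":0,"rz":0},{"dx":0,"dy":0,"dz":0,"rx":0,"ry":0,"rz":0},{"dx":0,"dy":0,"dz":0,"rx":0,"ry":0,"rz":0},{"dx":0,"dy":0,"dz":0,"rx":0,"ry":0,"rz":0},{"dx":0,"dy":0,"dz":0,"rx":0,"ry":0,"rz":0},{"dx":0,"dy":0,"dz":0,"rx":0,"ry":0,"rz":0},{"dx":0,"dy":0,"dz":0,"rx":0,"ry":0,"rz":0},{"dx":0,"dy":0,"dz":0,"rx":0,"ry":0,"rz":0}]}}

```text
t: 48.4
tcp_pos: [0.6194, -0.008, 0.0836]
tool_rot: [0.667, 0.745, -0.004, -0.003]
force: [-11.0, -4.9, 12.8]
finger_gap: 0.245
gripper_force: 35.7
```

```bash
python3 slide.py 5;python3 slide.py 5b; python3 crank.py 3.8 4.85 12
```

```text
wood px 0
[ 0.61939446 -0.00798896  0.08361211] [-10.61057594  -4.85969325  11.5588598 ]
wood px 0
[ 0.61938474 -0.00798349  0.08360403] [-11.17056013  -5.12947321  11.80351712]
0.159 0.017 0.136
0.147 0.016 0.149
0.133 0.014 0.161
0.119 0.013 0.173
0.103 0.011 0.182
0.087 0.009 0.191
0.070 0.008 0.198
0.053 0.006 0.203
0.035 0.004 0.207
0.017 0.002 0.209
-0.001 -0.000 0.210
-0.020 -0.002 0.209
```

{"name": "move_arm", "arguments": {"targets": [{"dx":0.159,"dy":0.017,"dz":0.136,"rx":0,"ry":0,"rz":0},{"dx":0.147,"dy":0.016,"dz":0.149,"rx":0,"ry":0,"rz":0},{"dx":0.133,"dy":0.014,"dz":0.161,"rx":0,"ry":0,"rz":0},{"dx":0.119,"dy":0.013,"dz":0.173,"rx":0,"ry":0,"rz":0},{"dx":0.103,"dy":0.011,"dz":0.182,"rx":0,"ry":0,"rz":0},{"dx":0.087,"dy":0.009,"dz":0.191,"rx":0,"ry":0,"rz":0},{"dx":0.07,"dy":0.008,"dz":0.198,"rx":0,"ry":0,"rz":0},{"dx":0.053,"dy":0.006,"dz":0.203,"rx":0,"ry":0,"rz":0},{"dx":0.035,"dy":0.004,"dz":0.207,"rx":0,"ry":0,"rz":0},{"dx":0.017,"dy":0.002,"dz":0.209,"rx":0,"ry":0,"rz":0}]}}

```text
t: 49.75
tcp_pos: [0.6454, -0.0053, 0.1269]
tool_rot: [0.667, 0.745, -0.001, -0.001]
force: [-1.6, -5.2, -6.0]
finger_gap: 0.245
gripper_force: 34.4
```

{"name": "move_arm", "arguments": {"targets": [{"dx":-0.001,"dy":0,"dz":0.21,"rx":0,"ry":0,"rz":0},{"dx":-0.02,"dy":-0.002,"dz":0.209,"rx":0,"ry":0,"rz":0},{"dx":0,"dy":0,"dz":0,"rx":0,"ry":0,"rz":0},{"dx":0,"dy":0,"dz":0,"rx":0,"ry":0,"rz":0},{"dx":0,"dy":0,"dz":0,"rx":0,"ry":0,"rz":0},{"dx":0,"dy":0,"dz":0,"rx":0,"ry":0,"rz":0},{"dx":0,"dy":0,"dz":0,"rx":0,"ry":0,"rz":0},{"dx":0,"dy":0,"dz":0,"rx":0,"ry":0,"rz":0},{"dx":0,"dy":0,"dz":0,"rx":0,"ry":0,"rz":0},{"dx":0,"dy":0,"dz":0,"rx":0,"ry":0,"rz":0}]}}

```text
t: 51.0
tcp_pos: [0.6456, -0.0053, 0.1392]
tool_rot: [0.667, 0.745, -0.001, 0.0]
force: [-3.0, -4.9, -2.5]
finger_gap: 0.241
gripper_force: 34.8
```

```bash
python3 slide.py 6;python3 look.py 6; python3 crank.py 4.85 6.2 18
```

```text
wood px 0
[ 0.64563508 -0.00526131  0.13922012] [-2.84276134 -5.08837886 -2.09713987]
-0.031 -0.003 0.177
-0.044 -0.005 0.174
-0.057 -0.006 0.171
-0.070 -0.007 0.166
-0.082 -0.009 0.160
-0.094 -0.010 0.153
-0.105 -0.011 0.146
-0.115 -0.012 0.138
-0.125 -0.013 0.129
-0.134 -0.014 0.119
-0.143 -0.015 0.108
-0.151 -0.016 0.097
-0.157 -0.017 0.086
-0.163 -0.018 0.073
-0.168 -0.018 0.061
-0.172 -0.019 0.048
-0.176 -0.019 0.035
-0.178 -0.019 0.022
```

View pics/c6.png

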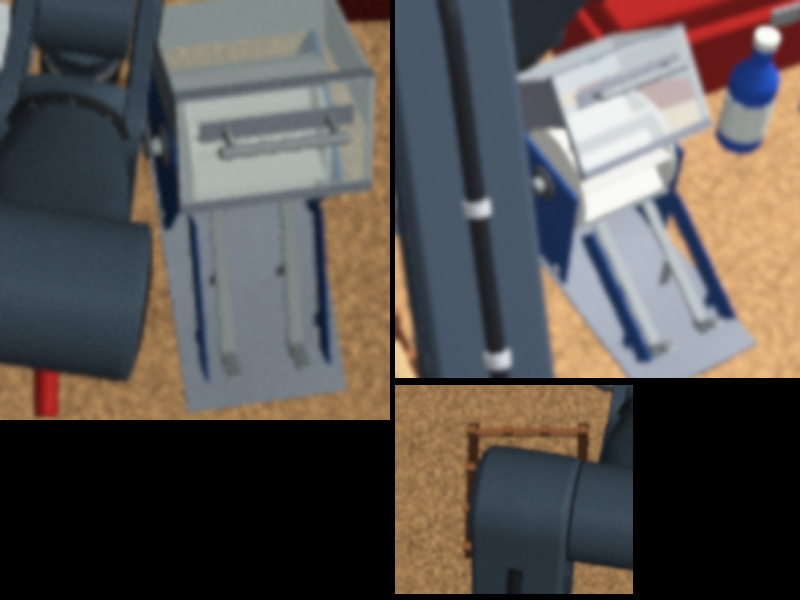

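The slide is still empty at about 4.83 rad and the drum interior that can be seen is empty. I'll turn a bit more for certainty.

{"name": "move_arm", "arguments": {"targets": [{"dx":-0.031,"dy":-0.003,"dz":0.177,"rx":0,"ry":0,"rz":0},{"dx":-0.044,"dy":-0.005,"dz":0.174,"rx":0,"ry":0,"rz":0},{"dx":-0.057,"dy":-0.006,"dz":0.171,"rx":0,"ry":0,"rz":0},{"dx":-0.07,"dy":-0.007,"dz":0.166,"rx":0,"ry":0,"rz":0},{"dx":-0.082,"dy":-0.009,"dz":0.16,"rx":0,"ry":0,"rz":0},{"dx":-0.094,"dy":-0.01,"dz":0.153,"rx":0,"ry":0,"rz":0},{"dx":-0.105,"dy":-0.011,"dz":0.146,"rx":0,"ry":0,"rz":0},{"dx":-0.115,"dy":-0.012,"dz":0.138,"rx":0,"ry":0,"rz":0},{"dx":-0.125,"dy":-0.013,"dz":0.129,"rx":0,"ry":0,"rz":0},{"dx":-0.134,"dy":-0.014,"dz":0.119,"rx":0,"ry":0,"rz":0}]}}

```text
t: 52.4
tcp_pos: [0.6264, -0.0073, 0.1782]
tool_rot: [0.668, 0.745, 0.001, 0.002]
force: [1.9, -4.5, -6.7]
finger_gap: 0.243
gripper_force: 35.1
```

{"name": "move_arm", "arguments": {"targets": [{"dx":0,"dy":0,"dz":0,"rx":0,"ry":0,"rz":0},{"dx":0,"dy":0,"dz":0,"rx":0,"ry":0,"rz":0},{"dx":0,"dy":0,"dz":0,"rx":0,"ry":0,"rz":0},{"dx":0,"dy":0,"dz":0.6,"rx":0,"ry":0,"rz":0},{"dx":0,"dy":0,"dz":1,"rx":0,"ry":0,"rz":0},{"dx":0,"dy":0,"dz":1,"rx":0,"ry":0,"rz":0},{"dx":0,"dy":0,"dz":1,"rx":0,"ry":0,"rz":0},{"dx":-0.3,"dy":0,"dz":1,"rx":0,"ry":0,"rz":0},{"dx":-0.5,"dy":0,"dz":1,"rx":0,"ry":0,"rz":0},{"dx":-0.5,"dy":0,"dz":1,"rx":0,"ry":0,"rz":0}], "claw": 60}}

```text
t: 53.65
tcp_pos: [0.5917, -0.0067, 0.3445]
tool_rot: [0.667, 0.745, 0.001, 0.001]
force: [0.3, -0.7, -0.2]
finger_gap: 0.6
gripper_force: 0.0
```

```bash
python3 slide.py 7
```

```text
wood px 0
[ 0.5919435  -0.0068536   0.34842259] [-1.62373139  0.17385366  1.49300326]
```

{"name": "move_arm", "arguments": {"targets": [{"dx":0,"dy":0,"dz":1,"rx":0,"ry":0,"rz":0},{"dx":-0.5,"dy":0,"dz":1,"rx":0,"ry":0,"rz":0},{"dx":-0.4,"dy":-0.9,"dz":0.2,"rx":0,"ry":0,"rz":0},{"dx":-0.4,"dy":-1,"dz":0,"rx":0,"ry":0,"rz":0},{"dx":-0.36,"dy":-1,"dz":0,"rx":0,"ry":0,"rz":0},{"dx":0,"dy":-1,"dz":0,"rx":0,"ry":0,"rz":0},{"dx":0,"dy":-1,"dz":0,"rx":0,"ry":0,"rz":0},{"dx":0,"dy":-1,"dz":0,"rx":0,"ry":0,"rz":0},{"dx":0,"dy":-1,"dz":0,"rx":0,"ry":0,"rz":0},{"dx":0,"dy":0,"dz":0,"rx":0,"ry":0,"rz":0}], "claw": 0}}

```text
t: 54.95
tcp_pos: [0.5507, -0.1808, 0.3975]
tool_rot: [0.668, 0.744, 0.0, 0.0]
force: [0.3, -0.6, 0.3]
finger_gap: 0.001
gripper_force: 0.0
```

```bash
python3 - <<'E'
import numpy as np
th=np.radians(5.63)+np.linspace(.785,0,21); x=-.204*np.cos(th); z=.204*np.sin(th)
for a,b in zip(np.diff(x)/.025,np.diff(z)/.025): print('%.3f %.3f %.3f'%(a*.994,a*.107,b))
E
python3 look.py 8
```

```text
-0.242 -0.026 -0.208
-0.234 -0.025 -0.217
-0.225 -0.024 -0.227
-0.216 -0.023 -0.235
-0.207 -0.022 -0.244
-0.197 -0.021 -0.252
-0.187 -0.020 -0.259
-0.177 -0.019 -0.266
-0.166 -0.018 -0.273
-0.156 -0.017 -0.279
-0.144 -0.016 -0.285
-0.133 -0.014 -0.291
-0.122 -0.013 -0.296
-0.110 -0.012 -0.300
-0.098 -0.011 -0.305
-0.086 -0.009 -0.308
-0.074 -0.008 -0.311
-0.062 -0.007 -0.314
-0.050 -0.005 -0.316
-0.037 -0.004 -0.318
```

View pics/c8.png

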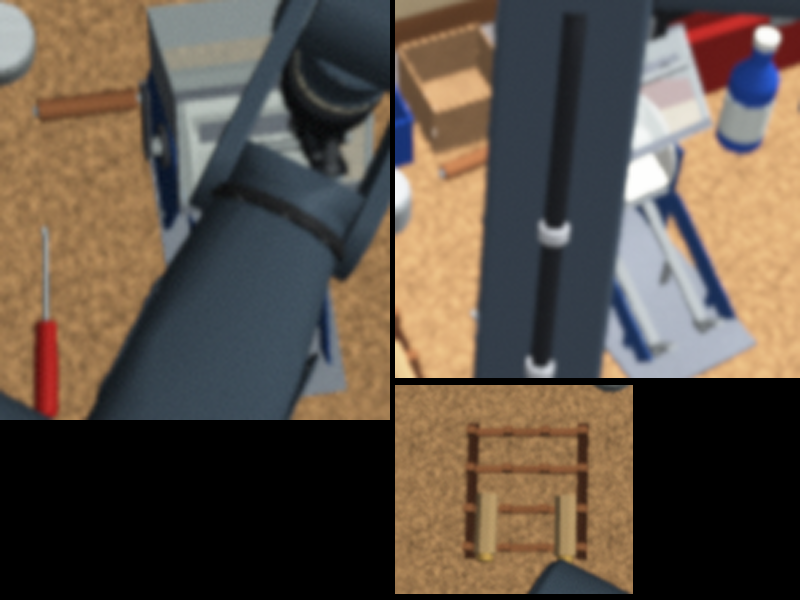

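The hood is still half open, the gripper is shut above the bar, and both handles still lie in the rack at (486,525) and (566,525). I'll push the bar down along its arc.

{"name": "move_arm", "arguments": {"targets": [{"dx":0,"dy":0,"dz":-0.7,"rx":0,"ry":0,"rz":0},{"dx":0,"dy":0,"dz":-0.7,"rx":0,"ry":0,"rz":0},{"dx":0,"dy":0,"dz":-0.5,"rx":0,"ry":0,"rz":0},{"dx":0,"dy":0,"dz":-0.24,"rx":0,"ry":0,"rz":0},{"dx":-0.242,"dy":-0.026,"dz":-0.208,"rx":0,"ry":0,"rz":0},{"dx":-0.234,"dy":-0.025,"dz":-0.217,"rx":0,"ry":0,"rz":0},{"dx":-0.225,"dy":-0.024,"dz":-0.227,"rx":0,"ry":0,"rz":0},{"dx":-0.216,"dy":-0.023,"dz":-0.235,"rx":0,"ry":0,"rz":0},{"dx":-0.207,"dy":-0.022,"dz":-0.244,"rx":0,"ry":0,"rz":0},{"dx":-0.197,"dy":-0.021,"dz":-0.252,"rx":0,"ry":0,"rz":0}]}}

```text
t: 56.3
tcp_pos: [0.5162, -0.183, 0.3091]
tool_rot: [0.667, 0.745, -0.001, -0.001]
force: [-1.2, 0.5, 4.8]
finger_gap: 0.002
gripper_force: 2.7
```

Contact is light, with about 5 N pushing up. Continuing along the arc.

{"name": "move_arm", "arguments": {"targets": [{"dx":-0.187,"dy":-0.02,"dz":-0.259,"rx":0,"ry":0,"rz":0},{"dx":-0.177,"dy":-0.019,"dz":-0.266,"rx":0,"ry":0,"rz":0},{"dx":-0.166,"dy":-0.018,"dz":-0.273,"rx":0,"ry":0,"rz":0},{"dx":-0.156,"dy":-0.017,"dz":-0.279,"rx":0,"ry":0,"rz":0},{"dx":-0.144,"dy":-0.016,"dz":-0.285,"rx":0,"ry":0,"rz":0},{"dx":-0.133,"dy":-0.014,"dz":-0.291,"rx":0,"ry":0,"rz":0},{"dx":-0.122,"dy":-0.013,"dz":-0.296,"rx":0,"ry":0,"rz":0},{"dx":-0.11,"dy":-0.012,"dz":-0.3,"rx":0,"ry":0,"rz":0},{"dx":-0.098,"dy":-0.011,"dz":-0.305,"rx":0,"ry":0,"rz":0},{"dx":-0.086,"dy":-0.009,"dz":-0.308,"rx":0,"ry":0,"rz":0}]}}

```text
t: 57.55
tcp_pos: [0.4797, -0.1866, 0.2367]
tool_rot: [0.667, 0.745, -0.002, -0.003]
force: [-5.7, -1.0, 4.6]
finger_gap: -0.0
gripper_force: 3.2
```

{"name": "move_arm", "arguments": {"targets": [{"dx":-0.074,"dy":-0.008,"dz":-0.311,"rx":0,"ry":0,"rz":0},{"dx":-0.062,"dy":-0.007,"dz":-0.314,"rx":0,"ry":0,"rz":0},{"dx":-0.05,"dy":-0.005,"dz":-0.316,"rx":0,"ry":0,"rz":0},{"dx":-0.037,"dy":-0.004,"dz":-0.318,"rx":0,"ry":0,"rz":0},{"dx":0,"dy":0,"dz":-0.1,"rx":0,"ry":0,"rz":0},{"dx":0,"dy":0,"dz":-0.1,"rx":0,"ry":0,"rz":0},{"dx":0,"dy":0,"dz":0,"rx":0,"ry":0,"rz":0},{"dx":0,"dy":0,"dz":0,"rx":0,"ry":0,"rz":0},{"dx":0,"dy":0,"dz":0,"rx":0,"ry":0,"rz":0},{"dx":0,"dy":0,"dz":0,"rx":0,"ry":0,"rz":0}]}}

```text
t: 58.8
tcp_pos: [0.4737, -0.1873, 0.2033]
tool_rot: [0.667, 0.745, -0.003, -0.002]
force: [-11.9, 1.9, 24.2]
finger_gap: -0.001
gripper_force: 13.1
```

{"name": "move_arm", "arguments": {"targets": [{"dx":0,"dy":0,"dz":-0.08,"rx":0,"ry":0,"rz":0},{"dx":0,"dy":0,"dz":0,"rx":0,"ry":0,"rz":0},{"dx":0,"dy":0,"dz":0.3,"rx":0,"ry":0,"rz":0},{"dx":0,"dy":0,"dz":0.6,"rx":0,"ry":0,"rz":0},{"dx":0,"dy":0,"dz":1,"rx":0,"ry":0,"rz":0},{"dx":-0.5,"dy":-0.5,"dz":1,"rx":0,"ry":0,"rz":0},{"dx":-0.5,"dy":-1,"dz":1,"rx":0,"ry":0,"rz":0},{"dx":-0.5,"dy":-1,"dz":0,"rx":0,"ry":0,"rz":0},{"dx":-0.5,"dy":-1,"dz":0,"rx":0,"ry":0,"rz":0},{"dx":-0.5,"dy":-1,"dz":0,"rx":0,"ry":0,"rz":0}]}}

```text
t: 60.05
tcp_pos: [0.4146, -0.3008, 0.2968]
tool_rot: [0.667, 0.745, -0.0, 0.0]
force: [0.8, -0.2, -0.2]
finger_gap: -0.001
gripper_force: 0.0
```

{"name": "move_arm", "arguments": {"targets": [{"dx":-0.3,"dy":-1,"dz":0,"rx":0,"ry":0,"rz":0},{"dx":-0.3,"dy":-1,"dz":0,"rx":0,"ry":0,"rz":0},{"dx":-0.3,"dy":-1,"dz":0,"rx":0,"ry":0,"rz":0},{"dx":-0.3,"dy":-1,"dz":0,"rx":0,"ry":0,"rz":0},{"dx":0,"dy":-1,"dz":0,"rx":0,"ry":0,"rz":0},{"dx":0,"dy":-1,"dz":0,"rx":0,"ry":0,"rz":0},{"dx":0,"dy":-1,"dz":0,"rx":0,"ry":0,"rz":0},{"dx":0,"dy":0,"dz":0,"rx":0,"ry":0,"rz":0},{"dx":0,"dy":0,"dz":0,"rx":0,"ry":0,"rz":0},{"dx":0,"dy":0,"dz":0,"rx":0,"ry":0,"rz":0}]}}

```text
t: 61.3
tcp_pos: [0.385, -0.4737, 0.2968]
tool_rot: [0.667, 0.745, 0.0, -0.0]
force: [0.8, -0.8, -0.6]
finger_gap: -0.005
gripper_force: 0.0
```

```bash
python3 look.py 9; python3 - <<'E'
from fit import *
p=[.599,-.174,.107]
for h in(0,.05,.1):
    t=np.radians(5.63)+h; print(h,(proj('top',T(p,np.array([[.082-.204*np.cos(t),s*.055,.18+.204*np.sin(t)] for s in(1,-1)])))-[270,145])*3)
E
```

```text
0 [[219.91910902 254.61348329]
 [334.0070569  238.61051301]]
0.05 [[220.96700998 251.61353445]
 [335.76422771 235.52500792]]
0.1 [[221.93271228 248.05622992]
 [337.43575902 231.88657027]]
```

View pics/c9.png

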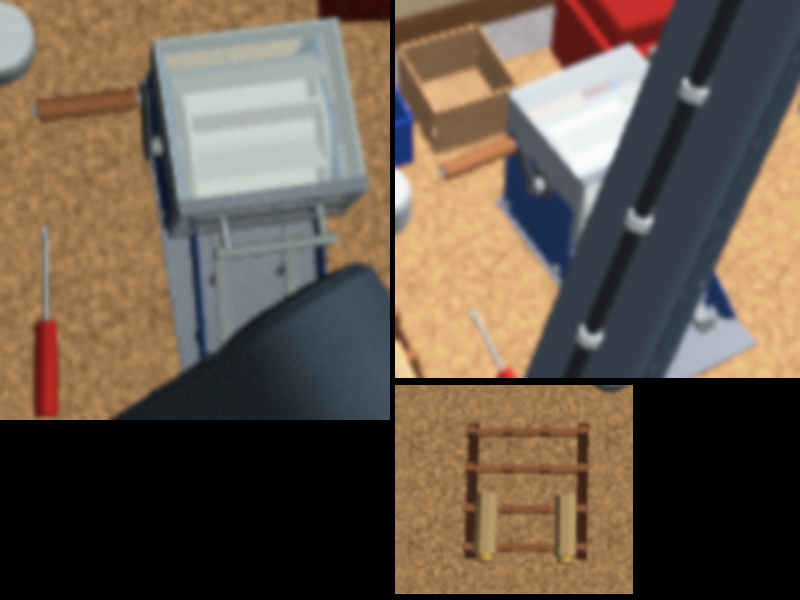

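The hood is shut: the bar runs from (219,254) to (335,239), the same as at the start. The drum compartments in view are empty, both handles lie in the rack, and the tin hasn't moved.

```bash
python3 - <<'E'
from h import *
g=cv2.imread('pics/t0.png',0)[215:235,335:385]; h=cv2.imread('pics/t9.png',0)[205:245,325:395]
r=cv2.matchTemplate(h,g,cv2.TM_CCOEFF_NORMED); m=cv2.minMaxLoc(r); print(m)
if m[3]==(10,10): print(order.sign_off())
E
```

```text
(-0.4784865975379944, 0.9892945289611816, (13, 0), (10, 10))
the job is handed in; nothing more can be done
None
```

I turned the drum past every compartment's emptying angle: the only two handles that dropped lie in their own notches on the rack, the hood is shut, and the job is handed in; the result was not reported back.

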